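# Swap the batteries in the sliding-cover case

### The job

Slide the cover of the blue case fully back, move the spent, red-banded battery from its bay into the small grey tray, and pack every charged, yellow-banded battery into the bay: the ones sunk in the white charging dock, each raised by pressing down the orange paddle in front of its well, and the one lying on the bench. Then slide the cover fully shut over them, and leave the other things on the bench where they are.

Things in the scene. Friction and masses are not known exactly. Their poses are not given: they have to be found in the camera images.
- case: Blue plastic carry case fixed to the bench, 216 (x) x 222 (y) x 65 mm high over its side rails. Origin: centre of its underside; x runs from the open bay (-x half, towards the robot) to the solid deck (+x half); z up. The walls are 6 mm thick and 55 mm high; the rails stand along the two long sides (y = +-108 mm) and are 65 mm high. A flat grey cover slides along x on top of it, over the bay when shut and over the deck when open.
- case_bay (a point): Centre of the floor of the case's bay, 5 mm above the bench; axes as the case. Clear inside: 102 mm in x, 210 mm in y, 50 mm deep below the cover. Four batteries fit side by side along y, 50 mm apart, each upright or flat.
- case_cover (a joint): Travel of the cover in m: 0 shut, 0.105 fully back (towards the case's +x) against its stop. It moves with 1.5 N of friction and stays where it is left. It may start open by up to 0.02.
- cover_grip (a point): Middle of the black grip rib on the cover, at its half height, 69 mm above the bench; it moves with the cover; axes as the case. The rib is 14 mm (x) x 60 mm (y) x 20 mm high, from 59 to 79 mm above the bench, standing on the 4 mm cover (208 mm wide).
- dock: White battery charging dock fixed to the bench, 130 (x) x 196 (y) mm. Origin: centre of its underside. Its rear part is 56 mm high, with three rectangular wells (25 mm in x, 39 mm in y) at x = +24 mm and y = +60 (well a), 0 (well b), -60 mm (well c). Its low front apron (x from -64 to -11 mm) is 26 mm high and carries one orange paddle before each well. A well may be empty.
- paddle_a (a joint): Travel of the orange paddle of well a in m: 0 up, 0.025 fully pressed down. Pressing takes about 5 N. A platform under the battery in well a rises by the same amount and stays up when the paddle is let go.
- paddle_b (a joint): Travel of the orange paddle of well b in m: 0 up, 0.025 fully pressed down. Pressing takes about 5 N. A platform under the battery in well b rises by the same amount and stays up when the paddle is let go.
- paddle_c (a joint): Travel of the orange paddle of well c in m: 0 up, 0.025 fully pressed down. Pressing takes about 5 N. A platform under the battery in well c rises by the same amount and stays up when the paddle is let go.
- paddle_top_a (a point): Centre of the top of paddle a (26 x 30 mm), 60 mm in front (-x) of well a; 58.5 mm above the bench when up, 33.5 mm when pressed; axes as the dock.
- paddle_top_b (a point): Centre of the top of paddle b (26 x 30 mm), 60 mm in front (-x) of well b; 58.5 mm above the bench when up, 33.5 mm when pressed; axes as the dock.
- paddle_top_c (a point): Centre of the top of paddle c (26 x 30 mm), 60 mm in front (-x) of well c; 58.5 mm above the bench when up, 33.5 mm when pressed; axes as the dock.
- battery_a_mid (a point): Centre of battery a, a dark block 22 (x) x 36 (y) x 45 (z) mm, about 90 g, yellow band near its brass-contact end (+z). It starts upright in well a of the dock, its top level with the dock's top (56 mm); with its paddle fully pressed it stands 25 mm proud. May be absent.
- battery_b_mid (a point): Centre of battery b, a dark block 22 (x) x 36 (y) x 45 (z) mm, about 90 g, yellow band near its brass-contact end (+z). It starts upright in well b of the dock, its top level with the dock's top (56 mm); with its paddle fully pressed it stands 25 mm proud. May be absent.
- battery_c_mid (a point): Centre of battery c, a dark block 22 (x) x 36 (y) x 45 (z) mm, about 90 g, yellow band near its brass-contact end (+z). It starts upright in well c of the dock, its top level with the dock's top (56 mm); with its paddle fully pressed it stands 25 mm proud. May be absent.
- battery_d_mid (a point): Centre of battery d, the same kind of battery (about 90 g), lying flat on the bench: 45 (its own x, along its length) x 36 (y) x 22 mm (z, high).
- battery_spent_mid (a point): Centre of the spent battery, same kind and size as a (22 x, 36 y, 45 z mm, about 90 g) but with a red band. It starts upright in the case's bay under the cover, its 22 mm width roughly along the case's x, within 6 mm of the bay's middle line, anywhere within 70 mm of the bay's middle along y.
- tray_in (a point): Centre of the inner floor of the small grey recycling tray fixed to the bench, 5 mm above the bench. Outside 104 x 104 x 30 mm high, walls 5 mm, inside 94 x 94 mm; its sides run along this point's x and y.
- coffee_pouch_0: Brown coffee pouch standing on the bench, 57 x 90 x 165 mm, origin at its underside; leave it alone.
- wipe_bottle: White bottle with a blue cap, 50 mm across, 96 mm high, origin at its underside; leave it alone.
- tape_masking: Roll of cream masking tape lying flat, 100 mm across, 24 mm high, origin at its underside; leave it alone.

How it is judged (in metres and radians):
On the way, in this order (a step that is already met when the one before it is completed fails the run):
1. the cover is slid fully back (value of joint case_cover above 0.09 m), for 0.2 s.
2. the spent battery lies in the tray and every charged battery present in the bay, the cover still open (x of battery_a_mid in the frame of case_bay between -0.052 and 0.052 m and y of battery_a_mid in the frame of case_bay between -0.105 and 0.105 m and z of battery_a_mid in the frame of case_bay between 0 and 0.042 m and x of battery_b_mid in the frame of case_bay between -0.052 and 0.052 m and y of battery_b_mid in the frame of case_bay between -0.105 and 0.105 m and z of battery_b_mid in the frame of case_bay between 0 and 0.042 m and x of battery_c_mid in the frame of case_bay between -0.052 and 0.052 m and y of battery_c_mid in the frame of case_bay between -0.105 and 0.105 m and z of battery_c_mid in the frame of case_bay between 0 and 0.042 m and x of battery_d_mid in the frame of case_bay between -0.052 and 0.052 m and y of battery_d_mid in the frame of case_bay between -0.105 and 0.105 m and z of battery_d_mid in the frame of case_bay between 0 and 0.042 m and x of battery_spent_mid in the frame of tray_in between -0.047 and 0.047 m and y of battery_spent_mid in the frame of tray_in between -0.047 and 0.047 m and z of battery_spent_mid in the frame of tray_in between 0 and 0.035 m and linear speed of each of battery_spent, battery_a, battery_b, battery_c, battery_d below 0.02 m/s and value of joint case_cover above 0.07 m), for 0.2 s.
At the end, for the whole second after the job is handed in: The spent battery is at rest in the tray (its centre inside its walls and less than 35 mm above its floor), every charged battery present is at rest inside the bay of the case (its centre within the bay's walls and less than 42 mm above the bay's floor), and the cover is shut to within 5 mm (x of battery_a_mid in the frame of case_bay between -0.052 and 0.052 m and y of battery_a_mid in the frame of case_bay between -0.105 and 0.105 m and z of battery_a_mid in the frame of case_bay between 0 and 0.042 m and x of battery_b_mid in the frame of case_bay between -0.052 and 0.052 m and y of battery_b_mid in the frame of case_bay between -0.105 and 0.105 m and z of battery_b_mid in the frame of case_bay between 0 and 0.042 m and x of battery_c_mid in the frame of case_bay between -0.052 and 0.052 m and y of battery_c_mid in the frame of case_bay between -0.105 and 0.105 m and z of battery_c_mid in the frame of case_bay between 0 and 0.042 m and x of battery_d_mid in the frame of case_bay between -0.052 and 0.052 m and y of battery_d_mid in the frame of case_bay between -0.105 and 0.105 m and z of battery_d_mid in the frame of case_bay between 0 and 0.042 m and x of battery_spent_mid in the frame of tray_in between -0.047 and 0.047 m and y of battery_spent_mid in the frame of tray_in between -0.047 and 0.047 m and z of battery_spent_mid in the frame of tray_in between 0 and 0.035 m and linear speed of each of battery_spent, battery_a, battery_b, battery_c, battery_d below 0.02 m/s and value of joint case_cover below 0.005 m); the robot touches nothing.
It fails at once if the coffee pouch is pushed more than 4 cm or knocked over (distance of coffee_pouch_0 from where it was at the start of the episode above 0.04 m or angle between coffee_pouch_0's own z axis and vertical above 0.6 rad).
It fails at once if the wipe bottle is pushed more than 4 cm or knocked over (distance of wipe_bottle from where it was at the start of the episode above 0.04 m or angle between wipe_bottle's own z axis and vertical above 0.6 rad).
It fails at once if the roll of masking tape is pushed more than 4 cm or knocked over (distance of tape_masking from where it was at the start of the episode above 0.04 m or angle between tape_masking's own z axis and vertical above 0.6 rad).
Of battery_a, battery_b, battery_c only 2 to 3 are there at a start; the rules pass over those that are not, and their reading is None.
At some moment in a run one of battery_d may be knocked a few centimetres aside while the robot is not near it.
Once in a run the grip may slacken for a moment while it holds something.
It also fails if it takes over 208 s, if anything falls off the work surface, if the arm or the gripper's body presses on something with over 40 N, if the wrist force passes 120 N, or if a joint passes its speed limit or range.

### The arm

A 6-joint arm with a two-finger parallel gripper is mounted at the origin on a cart in front of the work surface, level with it; the furniture and walls round the work are solid. World frame = base frame: x ahead of the robot, y to its left, z up, the work surface at z = 0. Lengths are in mm, angles in degrees, forces in N, time in s.
With the tool pointing down it reaches from about 300 to 850 mm from the base axis. Payload 4.2 kg.
Tool frame: the origin (TCP) lies on the centre line of the jaws, within the pads' length; the fingertips stand 14 mm ahead of it and the grasp point (between the pads) lies 5 mm behind it; z points along the fingers, y is the line along which they close (so a half turn about z gives the same grasp; the last joint's range is limited). The gripper opens to 91 mm and grips with 3 to 60 N. Pads are 32 mm wide; open, the fingers measure 118 mm over their backs; the gripper's body (76 mm by 178 mm) begins 60 mm behind the grasp point.
Start: joints at [-69.844, 18.312, 89.639, -0, 72.044, -1.146], TCP at [208.897, -535.727, 227.976] pointing down, gripper open.
Joint ranges: [-177.97, 177.97], [-48.28, 115.42], [12.27, 149.76], [-77.06, 257.06], [2.81, 150.46], [-146.56, 146.56]. Speed limits (degrees/s): [147.25, 147.25, 180, 180, 180, 180].

### API

Orientations are given as [roll, pitch, yaw] about the fixed x, y, z axes, in that order (R = Rz(yaw) Ry(pitch) Rx(roll)).
In Python, from workcell import env gives the robot as it stands.
- The arm moves only by the tool arm_command, never from a script. Its argument "motion" is a list of rows, each an object with "offset": the shift along the tool's x, y, z in m, a list of three; "spin": the turn about the tool's z in rad. In form: [{"offset": [tx, ty, tz], "spin": spin}, ...]. A call has 1 to 5 rows; each row shifts and turns the commanded pose from where the row before left it, along the tool's axes as they then stand; what a row does not reach is not made up. A row lasts 1/8 s, in which the tool goes at most 62.5 mm and 10.7 degrees, less where a joint would pass 70% of its speed; a pose out of reach is approached as far as the arm can. A call with a gripper value outside its range is refused whole. "jaw" is the finger opening in m, from 0 to 0.0912, set as the call begins (left out, the last holds). The fingers move at their own pace and stop on an object; "newtons" is the grip in N (left out, the last holds). Time passes only in rows, so rows that do not move let the fingers close. It gives the time, the measured TCP pose, the force, the opening and the grip force at its end, in the units of the state.
- env.state(): the state, without advancing time (a new reading comes with each control period).
- env.grab_frame(name): name is "scene" or "top"; returns (picture, depth): 420x560x3 uint8, blue, green, red; 420x560 float32, mm along the optical axis (not along the pixel's ray), 0 where there is no reading.
- env.camera_model(name): a dict with "fx", "fy", "cx", "cy" (pixels), "eye" and "rotation" of the camera in the world. Camera axes: x right, y down, z forward; pixel columns grow to the right and rows downward; lengths in mm; the calibration is good to about 2 mm. A picture is of the moment at which its call begins. camera_model takes no time and is no camera call.
- env.job_done(): hands the job in; it is judged then, once.
Trained networks look in the newest picture that a camera, given by its name, has taken for a name from the list of things; names that differ only in an ending like _2 or _b are one class to them, and where a whole thing is asked for, a point or a joint stands for the part that bears it (a point fixed in the world has none). Each returns a list of dicts, best first, with "score" (0 to 1); they miss things now and then, are a little off and sometimes report something else, mostly with a low value. They report only what shows in the picture. A call takes as long as a camera call.
- env.boxes_of(camera, target): "bbox" ([left, top, right, bottom] in pixels, round what is visible of it).
- env.pinpoint(camera, target): "location" ([column, row] in pixels: a listed point, or the origin of a listed thing).
The state is a dict: "time_s": time; "qpos": joint angles; "qvel": joint speeds; "effort": joint torques, N m; "ee_pos": TCP position; "ee_rot": TCP orientation; "force": force on the tool from outside, world axes, zero at the start; "torque": the same for the moment, N m; "gripper_width": finger opening in mm; "gripper_force": force on a finger pad.
Only numpy, scipy, OpenCV 4.12 (cv2) and the standard library are available. Lean on these libraries where they do the work, as an engineer would, in place of code of your own. Each camera call takes 0.05 s, during which the arm holds its last target. There are 200 camera calls.

## Working session

There is one attempt and no reset: what is moved stays moved. The work goes in short steps, Python scripts to look and compute and a tool call to move; the robot and the scene stay as the last step left them, time stands still between calls to the robot, and variables do not carry over. Pictures are saved under pics/ and viewed, at most 14 in all, crops included, and the job is handed in when it is done.

Besides the shell and the picture viewer there is one more tool, called as name(argument=value, ...), one argument or row to a line, values as JSON. arm_command: Moves the arm, as the interface text tells. Its arguments: {"type":"object","properties":{"motion":{"type":"array"},"jaw":{"type":"number"},"newtons":{"type":"number"}},"required":["motion"]}

```bash
ls; mkdir -p pics; cat > h.py <<'E'
import numpy as np, cv2
from workcell import env
def px2w(cam,u,v,z=None,depth=None):
    m=env.camera_model(cam); R=np.array(m["rotation"]); e=np.array(m["eye"])
    d=np.array([(u-m["cx"])/m["fx"],(v-m["cy"])/m["fy"],1.0]); w=R@d
    s=(z-e[2])/w[2] if depth is None else depth
    return e+s*w
def cloud(cam,D):
    m=env.camera_model(cam); R=np.array(m["rotation"]); e=np.array(m["eye"])
    v,u=np.mgrid[:D.shape[0],:D.shape[1]]
    P=np.stack([(u-m["cx"])/m["fx"]*D,(v-m["cy"])/m["fy"]*D,D],-1)
    return P@R.T+e
E
python3 - <<'E'
from h import *
for c in("scene","top"):
    I,D=env.grab_frame(c); cv2.imwrite(f"pics/{c}0.png",I); np.save(f"{c}0.npy",D)
    m=env.camera_model(c); print(c,m)
print(env.state())
Z={"case":0,"dock":0,"cover_grip":69,"paddle_top_a":58.5,"battery_a_mid":33.5,"battery_d_mid":11,"tray_in":5,"coffee_pouch_0":0,"wipe_bottle":0,"tape_masking":0,"case_bay":5,"battery_spent_mid":28}
for n,z in Z.items():
    for r in env.pinpoint("top",n)[:5]:
        print(n,round(r["score"],2),np.round(r["location"]),np.round(px2w("top",*r["location"],z=z)))
E
```

```text
pics
scene {'fx': 465.0841144752685, 'fy': 465.0841144752685, 'cx': 269.650192246676, 'cy': 202.10947930380001, 'eye': array([-348.71171278,  783.20358327,  677.92888015]), 'rotation': array([-115.2936769,   -0.4052928, -133.1933893])}
top {'fx': 399.2974138062332, 'fy': 399.2974138062332, 'cx': 282.103657115781, 'cy': 209.6045935931363, 'eye': array([ 320.1339415 ,  -93.4515628 , 1404.71397278]), 'rotation': array([-1.68684028e+02, -9.69399210e-02, -9.13965930e+01])}
{'time_s': 0.1, 'qpos': array([-6.98444729e+01,  1.83455622e+01,  8.96978099e+01, -1.65992520e-03,
        7.20446834e+01, -1.14839493e+00]), 'qvel': array([-0.02771498, -0.14543174, -0.16638596, -0.00289827,  0.02226034,
        0.09137753]), 'effort': array([-4.37577091e-04, -4.13335133e+01, -2.32510954e+01,  7.28811231e-02,
        4.21884586e-02, -5.45508692e-05]), 'ee_pos': array([ 208.72913214, -535.32164144,  227.23944772]), 'ee_rot': array([-1.79911931e+02, -1.86824913e-04,  2.13044348e+01]), 'force': array([-0.21427527,  0.32550841, -0.50823753]), 'torque': array([-0.03333575,  0.01177293,  0.02708066]), 'gripper_force': 0.0, 'gripper_width': 91.29798038714057}Traceback (most recent call last):
  File "<stdin>", line 9, in <module>
  File "h.py", line 6, in px2w
    s=(z-e[2])/w[2] if depth is None else depth
               ~^^^
IndexError: invalid index to scalar variable.
```

```bash
sed -i 's/^from workcell/from scipy.spatial.transform import Rotation as Ro\nfrom workcell/; s/R=np.array(m\["rotation"\])/R=Ro.from_euler("xyz",m["rotation"],degrees=True).as_matrix()/' h.py
python3 - <<'E'
from h import *
Z={"case":0,"dock":0,"cover_grip":69,"paddle_top_a":58.5,"battery_a_mid":33.5,"battery_d_mid":11,"tray_in":5,"coffee_pouch_0":0,"wipe_bottle":0,"tape_masking":0,"case_bay":5,"battery_spent_mid":28}
for n,z in Z.items():
    for r in env.pinpoint("top",n)[:5]:
        print(n,round(r["score"],2),np.round(r["location"]),np.round(px2w("top",*r["location"],z=z)))
E
```

```text
case 0.93 [327. 220.] [ 559. -261.    0.]
dock 0.65 [180. 227.] [547. 260.   0.]
cover_grip 0.85 [333. 233.] [ 502. -272.   69.]
paddle_top_a 0.61 [408. 266.] [ 387. -518.   58.]
paddle_top_a 0.54 [192. 235.] [510. 205.  58.]
paddle_top_a 0.47 [176. 231.] [525. 259.  58.]
paddle_top_a 0.43 [160. 233.] [519. 313.  58.]
paddle_top_a 0.33 [180. 224.] [549. 248.  58.]
battery_d_mid 0.72 [260. 245.] [474. -23.  11.]
battery_d_mid 0.63 [332. 237.] [ 496. -274.   11.]
tray_in 0.96 [253. 190.] [674.  -0.   5.]
tray_in 0.65 [329. 234.] [ 506. -267.    5.]
coffee_pouch_0 0.71 [193. 234.] [521. 216.   0.]
coffee_pouch_0 0.69 [204. 162.] [786. 179.   0.]
wipe_bottle 0.5 [248. 156.] [807.  18.   0.]
wipe_bottle 0.46 [183. 230.] [538. 251.   0.]
tape_masking 0.83 [410. 264.] [ 395. -543.    0.]
tape_masking 0.56 [336. 235.] [ 506. -291.    0.]
case_bay 0.58 [330. 239.] [ 490. -268.    5.]
```

View pics/top0.png

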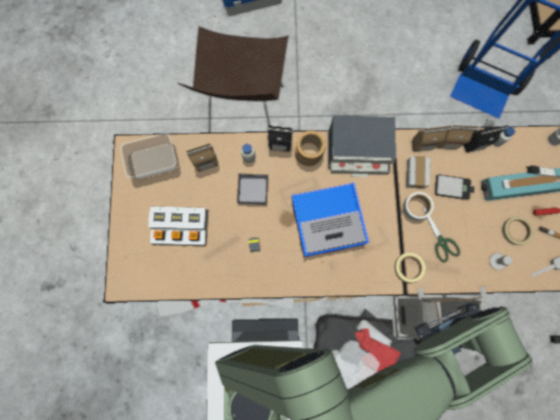

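View pics/scene0.png

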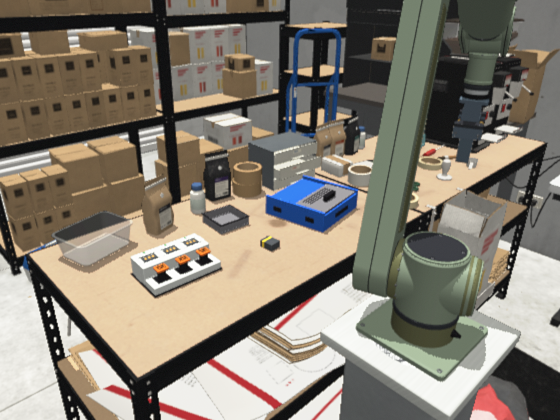

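```bash
cat > fit.py <<'E'
from h import *
I=cv2.imread("pics/top0.png");D=np.load("top0.npy");C=cloud("top",D)
I2=cv2.imread("pics/scene0.png");D2=np.load("scene0.npy");C2=cloud("scene",D2)
for n,I_,C_,D_ in(("top",I,C,D),("scene",I2,C2,D2)):
    H=cv2.cvtColor(I_,cv2.COLOR_BGR2HSV).astype(int); P=C_
    ok=(D_>0)
    def box(x0,x1,y0,y1,z0,z1): return ok&(P[...,0]>x0)&(P[...,0]<x1)&(P[...,1]>y0)&(P[...,1]<y1)&(P[...,2]>z0)&(P[...,2]<z1)
    bench=box(350,700,50,120,-30,30); print(n,"bench z",np.median(P[bench][:,2]),P[bench][:,2].std())
    def rect(nm,m):
        p=P[m]
        if len(p)<5: print(nm,len(p));return
        r=cv2.minAreaRect(p[:,:2].astype(np.float32)); print(nm,len(p),np.round(r[0],1),np.round(r[1],1),round(r[2],1),"z",np.round(np.percentile(p[:,2],[5,50,95]),1))
    blue=(H[...,0]>100)&(H[...,0]<125)&(H[...,1]>150)
    rect("case>25",box(420,680,-430,-120,25,90))
    rect("case blue",blue&box(420,680,-430,-120,40,90))
    rect("rib",box(430,640,-380,-160,71,95))
    rect("dock top",box(420,700,120,400,48,70))
    rect("dock all",box(420,700,120,400,12,80))
    org=(H[...,0]<18)&(H[...,1]>170)&(H[...,2]>150)
    nl,L,S,ce=cv2.connectedComponentsWithStats((org&box(400,700,120,400,30,80)).astype(np.uint8))
    for k in range(1,nl): rect(f"paddle{k}",L==k)
    rect("tray",box(600,760,-80,80,15,45))
    rect("batt",box(430,530,-70,30,12,40))
    yel=(H[...,0]>22)&(H[...,0]<35)&(H[...,1]>120); rect("yellow",yel&box(430,530,-70,30,5,40))
big=np.hstack([cv2.resize(I[200:260,140:210],None,fx=6,fy=6,interpolation=cv2.INTER_CUBIC)[:360],cv2.resize(I[215:275,230:280],None,fx=6,fy=6,interpolation=cv2.INTER_CUBIC)])
cv2.imwrite("pics/crop1.png",big)
E
python3 fit.py
```

```text
top bench z -1.4004940456377426 4.221604823620309
case>25 4079 [ 554.5 -263.5] [219.3 226.8] 10.2 z [47.8 55.7 65.1]
case blue 1882 [ 553.9 -262.2] [213.2 217.6] 9.9 z [47.5 52.5 63.8]
rib 78 [ 498.6 -312.4] [ 16.5 132.4] 5.2 z [72.7 77.1 81.6]
dock top 1344 [554.4 260.6] [192.2 109.1] 88.1 z [49.8 55.3 60.1]
dock all 2079 [547.1 261.1] [192.5 124.8] 87.2 z [21.8 52.9 59.5]
paddle1 18 [514.2 323.9] [20.6 20.5] 77.6 z [53.8 57.1 63.6]
paddle2 5 [514.4 273.1] [ 3.2 13.7] 70.6 z [54.2 56.5 59.2]
paddle3 3
paddle4 23 [510.1 201. ] [20.6 24.4] 3.2 z [53.6 56.7 62.9]
paddle5 1
tray 251 [6.769e+02 6.000e-01] [107.5 108.9] 86.4 z [18.  28.5 33.5]
batt 136 [479.   -2.7] [44.4 35.5] 5.3 z [15.3 20.8 25. ]
yellow 24 [488.2  -0.5] [31.4  7.4] 88.9 z [18.  20.8 24.4]
scene bench z -1.5047935331552935 5.657515826916725
case>25 2739 [ 555.1 -258.8] [222.6 231.9] 10.7 z [30.3 53.5 64.1]
case blue 1375 [ 553.3 -260.2] [217.3 228.6] 10.4 z [42.6 52.2 63.9]
rib 50 [ 494.5 -268.9] [13.2 57.7] 6.1 z [71.7 76.1 78.4]
dock top 1500 [553.1 263.1] [193.2 113.2] 87.1 z [51.  55.  58.1]
dock all 3103 [545.8 263.9] [193.9 128.1] 87.0 z [17.3 45.2 57.2]
paddle1 64 [509.6 206.3] [30.6 25.7] 85.3 z [54.8 57.3 59.2]
paddle2 69 [511.4 266.3] [29.6 26.6] 83.9 z [55.5 57.5 59.8]
paddle3 73 [513.8 326.3] [27.9 28.6] 83.9 z [54.3 57.2 58.8]
tray 433 [676.7   4.8] [109.9 115. ] 86.4 z [16.1 24.3 30.2]
batt 148 [478.    1.6] [46.5 40.6] 3.0 z [13.6 19.8 23. ]
yellow 35 [492.2   2.4] [13.7 38.2] 12.1 z [ 8.3 20.1 23. ]
```

```bash
python3 - <<'E'
import cv2,numpy as np
I=cv2.imread("pics/scene0.png")
cv2.imwrite("pics/crop2.png",cv2.resize(I[165:300,125:365],None,fx=3.2,fy=3.2,interpolation=cv2.INTER_CUBIC))
E
```

```text
(no output)
```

View pics/crop1.png

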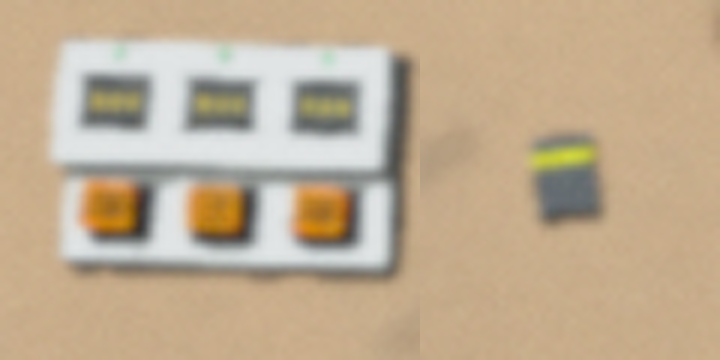

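View pics/crop2.png

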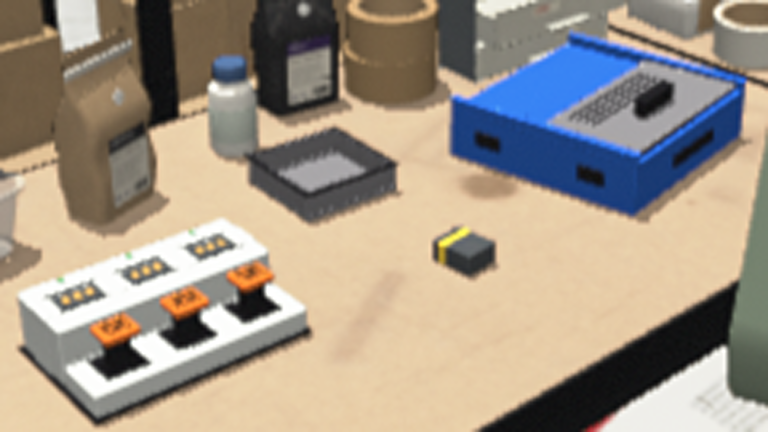

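The pictures agree on these points:
- All three wells hold a yellow-banded battery.
- The cover rib is near top px (333,235).
- Battery d is at (254,244), the tray at (253,190), and the dock is left at (178,227).

I'll turn the tool first.

arm_command(
  motion=[
    {"offset": [0,0,0],"spin": -0.1724},
    {"offset": [0,0,0],"spin": -0.1724},
    {"offset": [0,0,0],"spin": -0.1724},
    {"offset": [0,0,0],"spin": -0.1724},
  ],
  jaw=0.05,
  newtons=25,
)

```text
time_s: 1.25
ee_pos: [208.9, -535.7, 228.0]
ee_rot: [180.0, 0.0, 61.1]
force: [0.5, 0.1, 0.2]
gripper_width: 54.2
gripper_force: 0.0
```

arm_command(
  motion=[
    {"offset": [0,0,0],"spin": -0.1724},
    {"offset": [0,0,0],"spin": -0.1724},
    {"offset": [0,0,0],"spin": -0.1724},
    {"offset": [0,0,0],"spin": -0.1724},
    {"offset": [0,0,0],"spin": 0},
  ],
)

```text
time_s: 1.88
ee_pos: [208.9, -535.7, 228.0]
ee_rot: [180.0, 0.0, 100.2]
force: [0.2, -0.6, 0.0]
gripper_width: 49.8
gripper_force: 0.0
```

arm_command(
  motion=[
    {"offset": [0.0263,0.0413,0],"spin": 0},
    {"offset": [0.0263,0.0413,0.01],"spin": 0},
    {"offset": [0.0263,0.0413,0.01],"spin": 0},
    {"offset": [0.0263,0.0413,0.01],"spin": 0},
  ],
)

```text
time_s: 2.38
ee_pos: [353.6, -401.6, 197.9]
ee_rot: [180.0, 0.0, 100.1]
force: [0.7, -0.2, -0.4]
gripper_width: 50.1
gripper_force: 0.0
```

arm_command(
  motion=[
    {"offset": [0.0263,0.0413,0.01],"spin": 0},
    {"offset": [0.0263,0.0413,0.02],"spin": 0},
    {"offset": [0.0263,0.0413,0.02],"spin": 0},
    {"offset": [0.0263,0.0413,0.018],"spin": 0},
    {"offset": [0,0,0],"spin": 0},
  ],
)

```text
time_s: 3.0
ee_pos: [497.5, -267.0, 128.4]
ee_rot: [-179.9, -0.1, 100.4]
force: [0.0, -0.1, -0.1]
gripper_width: 50.2
gripper_force: 0.0
```

```bash
cat > rel.py <<'E'
import sys
from h import *
s=env.state(); p=np.array(s["ee_pos"]); R=Ro.from_euler("xyz",s["ee_rot"],degrees=True).as_matrix()
print("t",round(s["time_s"],1),"pos",np.round(p,1),"rot",np.round(s["ee_rot"],1),"w",round(s["gripper_width"],1),"q6",round(s["qpos"][5]))
for a in sys.argv[1:]:   # x,y,z[,yaw] -> shift in the tool axes AFTER turning to yaw
    v=list(map(float,a.split(","))); y=v[3] if len(v)>3 else s["ee_rot"][2]
    Rt=Ro.from_euler("xyz",[180,0,y],degrees=True).as_matrix()
    print(a,"tool m",np.round(Rt.T@(np.array(v[:3])-p)/1000,4),"spin rad",round(-np.deg2rad((y-s["ee_rot"][2]+180)%360-180),3))
    p=np.array(v[:3])
E
python3 - <<'E'
from h import *
I,D=env.grab_frame("scene"); cv2.imwrite("pics/s1.png",cv2.resize(I[150:250,240:380],None,fx=5,fy=5,interpolation=cv2.INTER_CUBIC))
E
python3 rel.py
```

```text
t 3.0 pos [ 496.7 -268.5  129.3] rot [-179.9   -0.   100.4] w 50.1 q6 -40
```

View pics/s1.png

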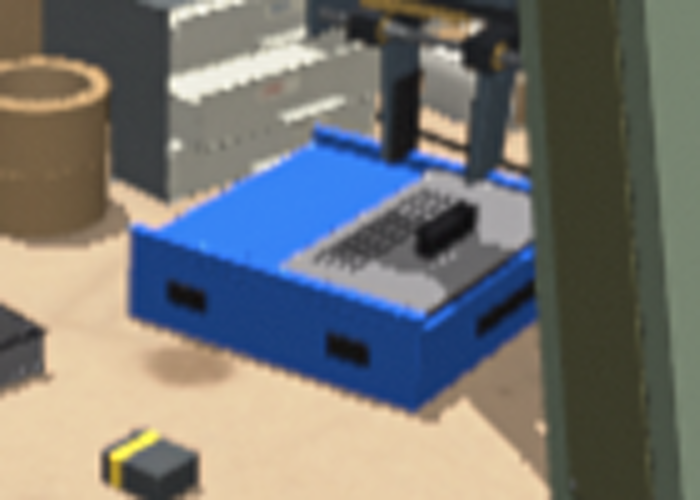

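The fingers, at crop px (400–490,130), straddle the rib at (445,230). I'll descend and close.

arm_command(
  motion=[
    {"offset": [0,0,0.02],"spin": 0},
    {"offset": [0,0,0.018],"spin": 0},
    {"offset": [0,0,0.014],"spin": 0},
    {"offset": [0,0,0],"spin": 0},
  ],
)

```text
time_s: 3.55
ee_pos: [495.3, -269.9, 77.4]
ee_rot: [-179.9, -0.1, 100.2]
force: [0.4, -0.1, 0.5]
gripper_width: 50.0
gripper_force: 0.0
```

arm_command(
  motion=[
    {"offset": [0,0,0],"spin": 0},
    {"offset": [0,0,0],"spin": 0},
    {"offset": [0,0,0],"spin": 0},
    {"offset": [0,0,0],"spin": 0},
    {"offset": [0,0,0],"spin": 0},
  ],
  jaw=0.005,
)

```text
time_s: 4.18
ee_pos: [496.2, -269.6, 78.3]
ee_rot: [-180.0, 0.0, 100.3]
force: [-1.5, -0.7, 3.0]
gripper_width: 13.6
gripper_force: 25.0
```

Gripped at 13.6 mm. I'll slide the cover back along tool +y.

arm_command(
  motion=[
    {"offset": [0,0.015,0],"spin": 0},
    {"offset": [0,0.02,0],"spin": 0},
    {"offset": [0,0.02,0],"spin": 0},
    {"offset": [0,0.015,0],"spin": 0},
    {"offset": [0,0.01,0],"spin": 0},
  ],
)

```text
time_s: 4.8
ee_pos: [576.2, -255.1, 78.2]
ee_rot: [180.0, 0.0, 100.3]
force: [-0.9, -1.2, 4.9]
gripper_width: 14.0
gripper_force: 25.0
```

arm_command(
  motion=[
    {"offset": [0,0.007,0],"spin": 0},
    {"offset": [0,0.005,0],"spin": 0},
    {"offset": [0,0.003,0],"spin": 0},
    {"offset": [0,0.002,0],"spin": 0},
    {"offset": [0,0,0],"spin": 0},
  ],
)

```text
time_s: 5.42
ee_pos: [591.8, -252.3, 78.2]
ee_rot: [180.0, 0.0, 100.3]
force: [-0.6, -0.6, 4.7]
gripper_width: 14.1
gripper_force: 25.0
```

arm_command(
  motion=[
    {"offset": [0,0.003,0],"spin": 0},
    {"offset": [0,0.002,0],"spin": 0},
    {"offset": [0,0.002,0],"spin": 0},
    {"offset": [0,0,0],"spin": 0},
  ],
)

```text
time_s: 5.92
ee_pos: [592.0, -252.2, 78.1]
ee_rot: [-179.2, -0.1, 100.4]
force: [-16.7, -5.2, 14.8]
gripper_width: 13.9
gripper_force: 25.1
```

arm_command(
  motion=[
    {"offset": [0,-0.005,0],"spin": 0},
    {"offset": [0,0,0],"spin": 0},
    {"offset": [0,0,0],"spin": 0},
    {"offset": [0,0,0],"spin": 0},
  ],
  jaw=0.05,
)

```text
time_s: 6.42
ee_pos: [594.0, -251.5, 77.6]
ee_rot: [180.0, -0.0, 100.3]
force: [0.4, 0.8, 0.9]
gripper_width: 49.1
gripper_force: 0.0
```

arm_command(
  motion=[
    {"offset": [0,0,-0.03],"spin": 0},
    {"offset": [0,0,-0.05],"spin": 0},
    {"offset": [0,0,-0.05],"spin": 0},
    {"offset": [0.06,-0.01,0],"spin": 0},
    {"offset": [0.06,-0.01,0],"spin": 0},
  ],
)

```text
time_s: 7.05
ee_pos: [552.5, -136.3, 208.5]
ee_rot: [179.9, 0.0, 100.2]
force: [0.5, -0.4, 0.0]
gripper_width: 49.9
gripper_force: 0.0
```

arm_command(
  motion=[
    {"offset": [0.06,-0.01,0],"spin": 0},
    {"offset": [0.06,-0.01,0],"spin": 0},
    {"offset": [0,0,0],"spin": 0},
  ],
)

```text
time_s: 7.42
ee_pos: [509.9, -19.5, 208.2]
ee_rot: [-180.0, -0.0, 100.6]
force: [-0.7, -0.6, -0.1]
gripper_width: 50.2
gripper_force: 0.0
```

```bash
python3 - <<'E'
from h import *
for c in("top","scene"):
    I,D=env.grab_frame(c); P=cloud(c,D); H=cv2.cvtColor(I,cv2.COLOR_BGR2HSV).astype(int)
    if c=="top": cv2.imwrite("pics/t2.png",cv2.resize(I[170:270,270:380],None,fx=6,fy=6,interpolation=cv2.INTER_CUBIC))
    else: cv2.imwrite("pics/s2.png",cv2.resize(I[150:250,240:380],None,fx=5,fy=5,interpolation=cv2.INTER_CUBIC))
    for r in env.pinpoint(c,"battery_spent_mid")[:3]: print(c,r,px2w(c,*r["location"],z=28))
    a=np.deg2rad(10.3); rr=np.array([[np.cos(a),np.sin(a)],[-np.sin(a),np.cos(a)]])
    Q=(P[...,:2]-[554.8,-261])@rr.T
    m=(D>0)&(Q[...,0]>-97)&(Q[...,0]<-5)&(abs(Q[...,1])<100)&(P[...,2]>38)&(P[...,2]<65)
    m2=(D>0)&(Q[...,0]>-115)&(Q[...,0]<0)&(abs(Q[...,1])<115)&((H[...,0]<8)|(H[...,0]>172))&(H[...,1]>120)
    for k in(m,m2):
        p=P[k]
        print(c,len(p)); 
        if len(p)>3: print(np.median(p,0),cv2.minAreaRect(p[:,:2].astype(np.float32)),"case frame",np.median(Q[k],0))
    rb=(D>0)&(P[...,2]>70)&(P[...,2]<90)&(abs(Q[...,1])<60)&(abs(Q[...,0])<90); print("rib",np.median(P[rb],0),len(P[rb]))
E
python3 rel.py
```

```text
top {'location': [317.1, 233.5], 'score': 0.43} [ 507.90618115 -222.01191601   28.        ]
top 79
[ 499.20453641 -215.53796643   49.53245496] ((493.10430908203125, -204.38926696777344), (85.97483825683594, 65.27733612060547), 9.53497314453125) case frame [-47.23140341  55.82051384]
top 0
rib [ 590.95144496 -256.49071676   77.95503119] 74
scene {'location': [314.0, 212.4], 'score': 0.37} [ 502.42139436 -212.54879048   28.        ]
scene 50
[ 497.84845673 -217.19719727   48.03404801] ((502.6454162597656, -270.6831970214844), (44.39331817626953, 202.11196899414062), 15.299294471740723) case frame [-49.47905256  53.78535587]
scene 5
[ 491.58813432 -227.68255378   38.77361139] ((491.8333435058594, -224.35618591308594), (4.097469329833984, 144.42242431640625), 33.6810302734375) case frame [-55.91370561  44.08295845]
rib [ 588.84973881 -251.55845921   76.63142883] 50
t 7.6 pos [511.9 -23.7 208. ] rot [180.    0.  100.3] w 50.1 q6 -14
```

View pics/t2.png

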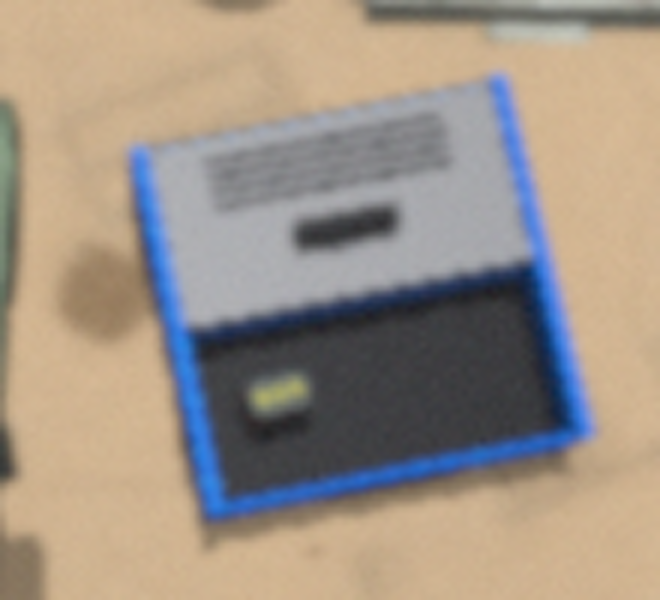

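```bash
python3 -c "
from h import *
print(px2w('top',270+280/6,170+393/6,z=50))"; python3 rel.py 498.5,-216.3,140,100.3 498.5,-216.3,34,100.3
```

```text
[ 498.06083192 -218.1911602    50.        ]
t 7.6 pos [511.9 -23.7 208. ] rot [180.    0.  100.3] w 50.1 q6 -14
498.5,-216.3,140,100.3 tool m [-0.1871 -0.0477  0.068 ] spin rad -0.0
498.5,-216.3,34,100.3 tool m [ 0.    -0.     0.106] spin rad -0.0
```

arm_command(
  motion=[
    {"offset": [-0.047,-0.012,0.01],"spin": 0},
    {"offset": [-0.047,-0.012,0.015],"spin": 0},
    {"offset": [-0.047,-0.012,0.02],"spin": 0},
    {"offset": [-0.047,-0.012,0.023],"spin": 0},
    {"offset": [0,0,0],"spin": 0},
  ],
  jaw=0.056,
)

```text
time_s: 8.25
ee_pos: [496.4, -220.3, 137.8]
ee_rot: [-179.8, -0.1, 100.0]
force: [-0.8, 0.8, 0.6]
gripper_width: 55.9
gripper_force: 0.0
```

arm_command(
  motion=[
    {"offset": [0,0,0.03],"spin": 0},
    {"offset": [0,0,0.03],"spin": 0},
    {"offset": [0,0,0.026],"spin": 0},
    {"offset": [0,0,0.02],"spin": 0},
    {"offset": [0,0,0],"spin": 0},
  ],
)

```text
time_s: 8.88
ee_pos: [497.1, -216.1, 32.9]
ee_rot: [-179.9, -0.1, 100.3]
force: [0.3, -0.8, 0.2]
gripper_width: 55.9
gripper_force: 0.0
```

arm_command(
  motion=[
    {"offset": [0,0,0],"spin": 0},
    {"offset": [0,0,0],"spin": 0},
    {"offset": [0,0,0],"spin": 0},
    {"offset": [0,0,0],"spin": 0},
    {"offset": [0,0,0],"spin": 0},
  ],
  jaw=0.01,
  newtons=30,
)

```text
time_s: 9.5
ee_pos: [498.2, -216.6, 34.5]
ee_rot: [179.9, 0.0, 100.3]
force: [-0.2, -1.0, 3.7]
gripper_width: 22.1
gripper_force: 30.0
```

arm_command(
  motion=[
    {"offset": [0,0,-0.03],"spin": 0},
    {"offset": [0,0,-0.04],"spin": 0},
    {"offset": [0,0,-0.04],"spin": 0},
    {"offset": [0,0,-0.03],"spin": 0},
    {"offset": [0,0,0],"spin": 0},
  ],
)

```text
time_s: 10.12
ee_pos: [498.8, -216.9, 175.9]
ee_rot: [179.8, 0.2, 100.3]
force: [0.2, 0.5, -1.5]
gripper_width: 21.8
gripper_force: 30.0
```

```bash
python3 rel.py 676.8,2.5,130,100.3 676.8,2.5,36,100.3
```

```text
t 10.1 pos [ 498.8 -216.9  175.9] rot [179.8   0.2 100.3] w 21.8 q6 -35
676.8,2.5,130,100.3 tool m [0.184  0.2144 0.0459] spin rad 0.0
676.8,2.5,36,100.3 tool m [ 0.    -0.     0.094] spin rad 0.0
```

arm_command(
  motion=[
    {"offset": [0.0307,0.0357,0],"spin": 0},
    {"offset": [0.0307,0.0357,0],"spin": 0},
    {"offset": [0.0307,0.0357,0],"spin": 0},
    {"offset": [0.0307,0.0357,0],"spin": 0},
    {"offset": [0.0307,0.0357,0.02],"spin": 0},
  ],
)

```text
time_s: 10.75
ee_pos: [646.8, -32.2, 152.8]
ee_rot: [180.0, 0.0, 100.3]
force: [-0.6, -0.8, -1.6]
gripper_width: 22.0
gripper_force: 30.0
```

arm_command(
  motion=[
    {"offset": [0.0305,0.0359,0.026],"spin": 0},
    {"offset": [0,0,0],"spin": 0},
    {"offset": [0,0,0],"spin": 0},
  ],
)

```text
time_s: 11.12
ee_pos: [674.6, 2.7, 126.2]
ee_rot: [-179.8, -0.0, 100.3]
force: [0.2, 0.3, -0.8]
gripper_width: 22.0
gripper_force: 30.0
```

arm_command(
  motion=[
    {"offset": [0,0,0.03],"spin": 0},
    {"offset": [0,0,0.03],"spin": 0},
    {"offset": [0,0,0.022],"spin": 0},
    {"offset": [0,0,0.01],"spin": 0},
    {"offset": [0,0,0],"spin": 0},
  ],
)

```text
time_s: 11.75
ee_pos: [675.6, 2.2, 36.4]
ee_rot: [180.0, 0.0, 100.3]
force: [0.4, 0.7, -0.6]
gripper_width: 21.8
gripper_force: 30.0
```

arm_command(
  motion=[
    {"offset": [0,0,0.0015],"spin": 0},
    {"offset": [0,0,0],"spin": 0},
    {"offset": [0,0,0],"spin": 0},
    {"offset": [0,0,0],"spin": 0},
  ],
  jaw=0.045,
)

```text
time_s: 12.25
ee_pos: [675.8, 3.1, 34.7]
ee_rot: [180.0, 0.0, 100.3]
force: [-0.2, 0.3, -0.7]
gripper_width: 44.7
gripper_force: 0.0
```

arm_command(
  motion=[
    {"offset": [0,0,-0.03],"spin": 0},
    {"offset": [0,0,-0.04],"spin": 0},
    {"offset": [0,0,-0.05],"spin": 0.116},
    {"offset": [0,0,0],"spin": 0.116},
    {"offset": [0,0,0],"spin": 0},
  ],
)

```text
time_s: 12.88
ee_pos: [675.7, 3.1, 155.0]
ee_rot: [180.0, 0.0, 87.1]
force: [-0.3, 0.2, -1.0]
gripper_width: 44.9
gripper_force: 0.0
```

```bash
python3 rel.py 507.4,204.5,90,87 507.4,204.5,47,87 510.5,264.4,47,87 513.7,324.3,47,87
```

```text
t 12.9 pos [675.7   3.1 155. ] rot [180.    0.   87.1] w 44.9 q6 2
507.4,204.5,90,87 tool m [ 0.1923 -0.1786  0.065 ] spin rad 0.002
507.4,204.5,47,87 tool m [-0.    -0.     0.043] spin rad 0.002
510.5,264.4,47,87 tool m [ 0.06 -0.   -0.  ] spin rad 0.002
513.7,324.3,47,87 tool m [0.06   0.0001 0.    ] spin rad 0.002
```

arm_command(
  motion=[
    {"offset": [0.0385,-0.0357,0.005],"spin": 0},
    {"offset": [0.0385,-0.0357,0.01],"spin": 0},
    {"offset": [0.0385,-0.0357,0.01],"spin": 0},
    {"offset": [0.0385,-0.0357,0.02],"spin": 0},
    {"offset": [0.0384,-0.0357,0.02],"spin": 0},
  ],
  jaw=0,
)

```text
time_s: 13.5
ee_pos: [505.7, 205.4, 88.2]
ee_rot: [-179.9, 0.0, 87.1]
force: [0.3, 0.5, -0.3]
gripper_width: 0.3
gripper_force: 0.0
```

arm_command(
  motion=[
    {"offset": [0,0,0],"spin": 0},
    {"offset": [0,0,0],"spin": 0},
    {"offset": [0,0,0.01],"spin": 0},
    {"offset": [0,0,0.01],"spin": 0},
  ],
)

```text
time_s: 14.0
ee_pos: [508.5, 203.7, 69.2]
ee_rot: [179.9, -0.0, 87.0]
force: [0.4, -0.7, 5.3]
gripper_width: 0.1
gripper_force: 2.8
```

arm_command(
  motion=[
    {"offset": [0,0,0.008],"spin": 0},
    {"offset": [0,0,0.008],"spin": 0},
    {"offset": [0,0,0.006],"spin": 0},
    {"offset": [0,0,0],"spin": 0},
    {"offset": [0,0,0],"spin": 0},
  ],
)

```text
time_s: 14.62
ee_pos: [508.4, 203.8, 47.8]
ee_rot: [179.9, 0.0, 87.0]
force: [0.3, -2.1, 5.8]
gripper_width: 0.5
gripper_force: 2.8
```

arm_command(
  motion=[
    {"offset": [0,0,0.0015],"spin": 0},
    {"offset": [0,0,0.001],"spin": 0},
    {"offset": [0,0,0],"spin": 0},
  ],
)

```text
time_s: 15.0
ee_pos: [508.4, 203.8, 47.6]
ee_rot: [179.9, -0.0, 87.0]
force: [-3.8, -3.2, 21.9]
gripper_width: 0.5
gripper_force: 11.0
```

arm_command(
  motion=[
    {"offset": [0,0,-0.02],"spin": 0},
    {"offset": [0,0,-0.023],"spin": 0},
    {"offset": [0.03,0,0],"spin": 0},
    {"offset": [0.03,0,0],"spin": 0},
  ],
)

```text
time_s: 15.5
ee_pos: [510.7, 264.4, 87.6]
ee_rot: [-180.0, 0.0, 86.9]
force: [0.2, -0.4, 0.2]
gripper_width: 0.5
gripper_force: 0.0
```

arm_command(
  motion=[
    {"offset": [0,0,0.012],"spin": 0},
    {"offset": [0,0,0.01],"spin": 0},
    {"offset": [0,0,0.01],"spin": 0},
    {"offset": [0,0,0.0105],"spin": 0},
    {"offset": [0,0,0],"spin": 0},
  ],
)

```text
time_s: 16.12
ee_pos: [510.7, 264.4, 47.7]
ee_rot: [180.0, -0.1, 86.9]
force: [-4.4, 2.7, 18.4]
gripper_width: 0.4
gripper_force: 9.6
```

Both c and b bottomed out. Now a.

arm_command(
  motion=[
    {"offset": [0,0,-0.02],"spin": 0},
    {"offset": [0,0,-0.023],"spin": 0},
    {"offset": [0.03,0,0],"spin": 0},
    {"offset": [0.03,0,0],"spin": 0},
  ],
)

```text
time_s: 16.62
ee_pos: [513.4, 322.9, 87.6]
ee_rot: [-179.9, 0.1, 86.9]
force: [0.7, -0.2, -0.4]
gripper_width: 0.4
gripper_force: 0.0
```

arm_command(
  motion=[
    {"offset": [0,0,0.012],"spin": 0},
    {"offset": [0,0,0.01],"spin": 0},
    {"offset": [0,0,0.01],"spin": 0},
    {"offset": [0,0,0.0105],"spin": 0},
    {"offset": [0,0,0],"spin": 0},
  ],
)

```text
time_s: 17.25
ee_pos: [513.5, 323.5, 47.7]
ee_rot: [-180.0, -0.0, 86.9]
force: [-4.0, 0.6, 16.1]
gripper_width: 0.1
gripper_force: 8.0
```

arm_command(
  motion=[
    {"offset": [0,0,-0.03],"spin": 0},
    {"offset": [0,0,-0.04],"spin": 0},
    {"offset": [0,0,-0.04],"spin": 0},
    {"offset": [0,0,-0.04],"spin": 0},
    {"offset": [0,-0.06,0],"spin": 0},
  ],
  jaw=0.046,
)

```text
time_s: 17.88
ee_pos: [457.4, 327.0, 197.8]
ee_rot: [179.6, -0.2, 86.8]
force: [-1.6, 1.6, -0.1]
gripper_width: 45.5
gripper_force: 0.0
```

arm_command(
  motion=[
    {"offset": [0,-0.06,0],"spin": 0},
    {"offset": [0,0,0],"spin": 0},
  ],
)

```text
time_s: 18.12
ee_pos: [389.7, 327.9, 194.6]
ee_rot: [-179.8, 0.2, 87.1]
force: [0.6, 0.6, -0.8]
gripper_width: 46.2
gripper_force: 0.0
```

```bash
cat > look.py <<'E'
from h import *
O={}
for c in("top","scene"):
    I,D=env.grab_frame(c); O[c]=I; P=cloud(c,D); H=cv2.cvtColor(I,cv2.COLOR_BGR2HSV).astype(int); ok=D>0
    def box(x0,x1,y0,y1,z0,z1): return ok&(P[...,0]>x0)&(P[...,0]<x1)&(P[...,1]>y0)&(P[...,1]<y1)&(P[...,2]>z0)&(P[...,2]<z1)
    def rep(nm,m):
        p=P[m]
        if len(p)>4: r=cv2.minAreaRect(p[:,:2].astype(np.float32)); print(c,nm,len(p),"med",np.round(np.median(p,0),1),"rect",np.round(r[0],1),np.round(r[1],1),round(r[2],1))
    for nm,y in(("a",321),("b",261),("c",201)): rep(nm,box(545,600,y-26,y+26,70,95))
    rep("d",box(420,540,-90,70,11,35))
    rep("yellow d",box(420,540,-90,70,9,35)&(H[...,0]>22)&(H[...,0]<35)&(H[...,1]>120))
    rep("spent tray",box(635,718,-38,42,38,65))
E
cat >> look.py <<'E'
a=O["top"][160:270,140:290]; b=O["scene"][165:300,125:365]
import sys
cv2.imwrite(sys.argv[1],np.vstack([cv2.resize(a,(560,410))[:, :],cv2.resize(b,(560,180))]) if 0 else np.hstack([cv2.resize(a,(390,286)),cv2.resize(b,(390,286))]))
E
python3 look.py pics/l1.png; python3 rel.py
```

```text
top a 78 med [576.4 319.5  79.4] rect [576.6 319.6] [37.5 22.7] 84.2
top b 78 med [571.9 258.7  80.1] rect [572.  258.7] [35.8 21.4] 89.5
top c 76 med [569.9 198.3  81. ] rect [569.7 199.1] [35.4 22.7] 88.1
top d 136 med [478.6  -2.2  21.2] rect [478.9  -3.1] [44.  35.9] 7.7
top yellow d 24 med [487.9   1.6  21.5] rect [ 4.882e+02 -4.000e-01] [31.1  7.5] 89.4
top spent tray 71 med [674.3   1.1  49.8] rect [6.753e+02 4.000e-01] [24.9 35.6] 12.3
scene a 124 med [569.1 325.3  78.6] rect [574.7 324.1] [26.6 36.9] 0.2
scene b 100 med [565.3 266.7  78.6] rect [571.9 264.6] [24.2 37.2] 0.3
scene d 153 med [473.7   4.   19.7] rect [479.4   0.8] [49.6 37.7] 9.8
scene yellow d 31 med [489.8   7.9  20.6] rect [490.4   3.2] [14.  36.7] 9.9
scene spent tray 73 med [669.8   7.4  47. ] rect [674.5   4. ] [21.9 40.3] 7.8
t 18.2 pos [393.8 329.4 195.3] rot [1.8e+02 1.0e-01 8.7e+01] w 45.9 q6 42
```

View pics/l1.png

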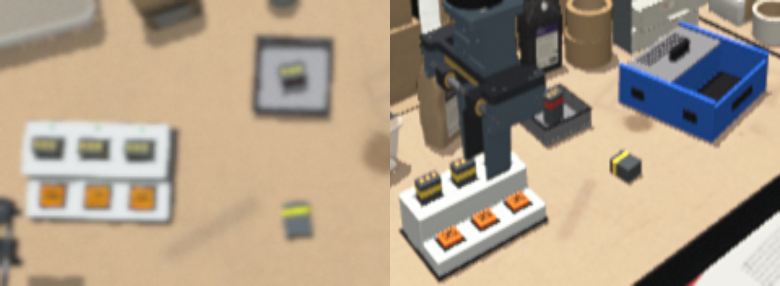

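Picture: all three batteries stand proud, with the dock batteries at (47–140,147). The spent one is upright in the tray at (292,77) and d lies at (297,217). Picking c.

```bash
python3 rel.py 570.2,201.5,130,87 570.2,201.5,73,87
```

```text
t 18.2 pos [393.8 329.4 195.3] rot [1.8e+02 1.0e-01 8.7e+01] w 45.9 q6 42
570.2,201.5,130,87 tool m [-0.1185  0.1828  0.0653] spin rad 0.0
570.2,201.5,73,87 tool m [-0.    -0.     0.057] spin rad 0.0
```

arm_command(
  motion=[
    {"offset": [-0.0237,0.0366,0],"spin": 0},
    {"offset": [-0.0237,0.0366,0.005],"spin": 0},
    {"offset": [-0.0237,0.0366,0.02],"spin": 0},
    {"offset": [-0.0237,0.0365,0.02],"spin": 0},
    {"offset": [-0.0237,0.0365,0.02],"spin": 0},
  ],
)

```text
time_s: 18.85
ee_pos: [572.8, 200.3, 129.3]
ee_rot: [-180.0, 0.0, 86.9]
force: [0.1, 0.2, -0.4]
gripper_width: 46.4
gripper_force: 0.0
```

arm_command(
  motion=[
    {"offset": [0,0,0],"spin": 0},
    {"offset": [0,0,0.02],"spin": 0},
    {"offset": [0,0,0.02],"spin": 0},
    {"offset": [0,0,0.017],"spin": 0},
    {"offset": [0,0,0],"spin": 0},
  ],
)

```text
time_s: 19.48
ee_pos: [569.4, 202.3, 72.5]
ee_rot: [-179.8, 0.1, 87.0]
force: [-0.0, 0.7, 0.9]
gripper_width: 46.1
gripper_force: 0.0
```

arm_command(
  motion=[
    {"offset": [0,0,0],"spin": 0},
    {"offset": [0,0,0],"spin": 0},
    {"offset": [0,0,0],"spin": 0},
    {"offset": [0,0,0],"spin": 0},
    {"offset": [0,0,0],"spin": 0},
  ],
  jaw=0.01,
)

```text
time_s: 20.1
ee_pos: [570.5, 202.9, 74.5]
ee_rot: [179.9, -0.0, 87.0]
force: [-0.9, 0.7, 3.1]
gripper_width: 21.4
gripper_force: 29.9
```

arm_command(
  motion=[
    {"offset": [0,0,-0.02],"spin": 0},
    {"offset": [0,0,-0.035],"spin": 0},
    {"offset": [0,0,-0.045],"spin": -0.116},
    {"offset": [0,0,0],"spin": -0.116},
    {"offset": [0,0,0],"spin": 0},
  ],
)

```text
time_s: 20.72
ee_pos: [569.9, 202.5, 173.8]
ee_rot: [-180.0, 0.0, 100.2]
force: [-0.9, 0.2, -1.2]
gripper_width: 21.6
gripper_force: 29.9
```

```bash
python3 rel.py 518,-343.9,140,100.3 518,-343.9,44,100.3
```

```text
t 20.7 pos [569.9 202.5 173.8] rot [-180.     0.   100.2] w 21.6 q6 8
518,-343.9,140,100.3 tool m [-0.5284 -0.1487  0.0338] spin rad -0.001
518,-343.9,44,100.3 tool m [ 0.    -0.     0.096] spin rad -0.001
```

arm_command(
  motion=[
    {"offset": [-0.0528,-0.0149,0],"spin": 0},
    {"offset": [-0.0528,-0.0149,0],"spin": 0},
    {"offset": [-0.0528,-0.0149,0],"spin": 0},
    {"offset": [-0.0528,-0.0149,0],"spin": 0},
    {"offset": [-0.0528,-0.0149,0],"spin": 0},
  ],
)

```text
time_s: 21.35
ee_pos: [543.2, -72.0, 172.9]
ee_rot: [-179.9, -0.0, 100.2]
force: [0.7, 1.0, -0.5]
gripper_width: 21.7
gripper_force: 29.9
```

arm_command(
  motion=[
    {"offset": [-0.0528,-0.0149,0],"spin": 0},
    {"offset": [-0.0528,-0.0149,0],"spin": 0},
    {"offset": [-0.0528,-0.0149,0],"spin": 0},
    {"offset": [-0.0528,-0.0149,0.015],"spin": 0},
    {"offset": [-0.0528,-0.0149,0.018],"spin": 0},
  ],
)

```text
time_s: 21.98
ee_pos: [517.5, -345.0, 139.7]
ee_rot: [-180.0, -0.0, 100.2]
force: [0.7, 0.7, -1.3]
gripper_width: 22.0
gripper_force: 29.9
```

arm_command(
  motion=[
    {"offset": [0,0,0],"spin": 0},
    {"offset": [0,0,0],"spin": 0},
    {"offset": [0,0,0],"spin": 0},
  ],
)

```text
time_s: 22.35
ee_pos: [518.5, -342.2, 141.1]
ee_rot: [180.0, -0.0, 100.4]
force: [1.0, -1.0, 0.3]
gripper_width: 21.7
gripper_force: 29.9
```

```bash
python3 rel.py 518,-343.9,44,100.3
```

```text
t 22.4 pos [ 518.5 -342.2  141.1] rot [180.   -0.  100.4] w 21.7 q6 -45
518,-343.9,44,100.3 tool m [-0.0016 -0.0008  0.0971] spin rad 0.001
```

arm_command(
  motion=[
    {"offset": [0,0,0.03],"spin": 0},
    {"offset": [0,0,0.03],"spin": 0},
    {"offset": [0,0,0.024],"spin": 0},
    {"offset": [0,0,0.012],"spin": 0},
    {"offset": [0,0,0],"spin": 0},
  ],
)

```text
time_s: 22.98
ee_pos: [518.6, -342.8, 45.2]
ee_rot: [180.0, 0.0, 100.4]
force: [0.2, 0.8, 0.0]
gripper_width: 21.8
gripper_force: 30.0
```

arm_command(
  motion=[
    {"offset": [0,0,0],"spin": 0},
    {"offset": [0,0,0],"spin": 0},
    {"offset": [0,0,0],"spin": 0},
    {"offset": [0,0,0],"spin": 0},
  ],
  jaw=0.046,
)

```text
time_s: 23.48
ee_pos: [518.3, -343.6, 45.2]
ee_rot: [180.0, 0.0, 100.3]
force: [0.2, -0.9, 0.9]
gripper_width: 46.0
gripper_force: 0.0
```

arm_command(
  motion=[
    {"offset": [0,0,-0.03],"spin": 0},
    {"offset": [0,0,-0.04],"spin": 0},
    {"offset": [0,0,-0.05],"spin": 0.116},
    {"offset": [0,0,0],"spin": 0.116},
    {"offset": [0,0,0],"spin": 0},
  ],
)

```text
time_s: 24.1
ee_pos: [518.2, -343.5, 165.5]
ee_rot: [180.0, 0.0, 87.1]
force: [-1.1, 0.1, -0.9]
gripper_width: 46.0
gripper_force: 0.0
```

```bash
python3 rel.py 572.5,262.3,130,87 572.5,262.3,73,87
```

```text
t 24.1 pos [ 518.2 -343.5  165.5] rot [180.    0.   87.1] w 46.0 q6 -32
572.5,262.3,130,87 tool m [0.6078 0.0226 0.0355] spin rad 0.002
572.5,262.3,73,87 tool m [-0.    -0.     0.057] spin rad 0.002
```

arm_command(
  motion=[
    {"offset": [0.0608,0.0023,0],"spin": 0},
    {"offset": [0.0608,0.0023,0],"spin": 0},
    {"offset": [0.0608,0.0023,0],"spin": 0},
    {"offset": [0.0608,0.0023,0],"spin": 0},
    {"offset": [0.0608,0.0023,0],"spin": 0},
  ],
)

```text
time_s: 24.72
ee_pos: [544.8, -38.6, 164.0]
ee_rot: [-179.9, 0.0, 87.1]
force: [1.2, -0.2, 0.2]
gripper_width: 46.3
gripper_force: 0.0
```

arm_command(
  motion=[
    {"offset": [0.0608,0.0023,0],"spin": 0},
    {"offset": [0.0608,0.0023,0],"spin": 0},
    {"offset": [0.0608,0.0022,0],"spin": 0},
    {"offset": [0.0607,0.0022,0.015],"spin": 0},
    {"offset": [0.0607,0.0022,0.02],"spin": 0},
  ],
)

```text
time_s: 25.35
ee_pos: [572.0, 262.8, 129.4]
ee_rot: [-180.0, 0.0, 87.2]
force: [0.3, -0.4, -0.4]
gripper_width: 46.6
gripper_force: 0.0
```

arm_command(
  motion=[
    {"offset": [0,0,0],"spin": 0},
    {"offset": [0,0,0],"spin": 0},
    {"offset": [0,0,0],"spin": 0},
  ],
)

```text
time_s: 25.72
ee_pos: [572.4, 259.5, 130.7]
ee_rot: [180.0, 0.0, 87.0]
force: [0.2, -0.0, -0.7]
gripper_width: 46.3
gripper_force: 0.0
```

```bash
python3 look.py pics/l2.png; python3 rel.py 572.5,262.3,73,87
```

```text
top b 44 med [574.4 249.4  80.3] rect [572.7 257.7] [33.4 20.7] 84.3
top d 135 med [480.3  -2.   20.9] rect [479.2  -2.4] [44.9 36. ] 5.2
top yellow d 24 med [488.4   1.5  20.8] rect [ 4.882e+02 -3.000e-01] [ 7.6 31.2] 0.5
top spent tray 68 med [675.4   1.1  48.1] rect [6.76e+02 6.00e-01] [23.4 35.7] 12.7
scene a 124 med [569.4 324.1  78.7] rect [574.7 323.1] [26.9 36.8] 1.8
scene b 108 med [566.7 265.2  78.8] rect [570.9 264.3] [37.5 22.1] 87.5
scene d 157 med [474.3   6.2  19.9] rect [479.    1.5] [46.7 39.7] 7.2
scene yellow d 33 med [488.    9.6  20.8] rect [490.2   4.8] [14.  41.5] 9.7
scene spent tray 76 med [670.    8.1  46.7] rect [675.2   5. ] [23.8 40.5] 9.2
t 25.8 pos [572.6 259.5 131. ] rot [180.   -0.   86.9] w 45.9 q6 26
572.5,262.3,73,87 tool m [ 0.0028 -0.0002  0.058 ] spin rad -0.001
```

View pics/l2.png

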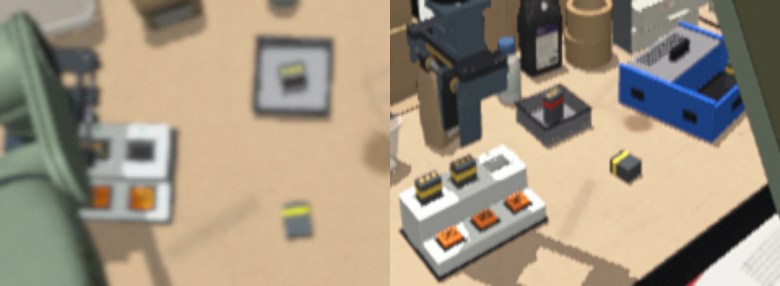

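Well c is empty (140,150) while a and b still stand proud, and d hasn't moved. Picking b.

arm_command(
  motion=[
    {"offset": [0.0028,0,0.02],"spin": 0},
    {"offset": [0,0,0.02],"spin": 0},
    {"offset": [0,0,0.018],"spin": 0},
    {"offset": [0,0,0],"spin": 0},
  ],
)

```text
time_s: 26.32
ee_pos: [572.3, 262.6, 72.1]
ee_rot: [-180.0, 0.0, 87.0]
force: [0.3, 0.0, 0.3]
gripper_width: 46.0
gripper_force: 0.0
```

arm_command(
  motion=[
    {"offset": [0,0,0],"spin": 0},
    {"offset": [0,0,0],"spin": 0},
    {"offset": [0,0,0],"spin": 0},
    {"offset": [0,0,0],"spin": 0},
    {"offset": [0,0,0],"spin": 0},
  ],
  jaw=0.01,
)

```text
time_s: 26.95
ee_pos: [572.6, 263.7, 72.9]
ee_rot: [180.0, -0.0, 87.0]
force: [-0.2, 0.5, 2.5]
gripper_width: 22.1
gripper_force: 30.0
```

arm_command(
  motion=[
    {"offset": [0,0,-0.02],"spin": 0},
    {"offset": [0,0,-0.035],"spin": 0},
    {"offset": [0,0,-0.045],"spin": -0.116},
    {"offset": [0,0,0],"spin": -0.116},
    {"offset": [0,0,0],"spin": 0},
  ],
)

```text
time_s: 27.58
ee_pos: [572.0, 263.7, 172.3]
ee_rot: [-180.0, -0.0, 100.2]
force: [-0.6, -0.0, -1.9]
gripper_width: 22.3
gripper_force: 30.0
```

```bash
python3 rel.py 509.1,-294.7,140,100.3
```

```text
t 27.6 pos [572.  263.7 172.3] rot [-180.    -0.   100.2] w 22.3 q6 13
509.1,-294.7,140,100.3 tool m [-0.5382 -0.1617  0.0323] spin rad -0.001
```

arm_command(
  motion=[
    {"offset": [-0.0538,-0.0162,0],"spin": 0},
    {"offset": [-0.0538,-0.0162,0],"spin": 0},
    {"offset": [-0.0538,-0.0162,0],"spin": 0},
    {"offset": [-0.0538,-0.0162,0],"spin": 0},
    {"offset": [-0.0538,-0.0162,0],"spin": 0},
  ],
)

```text
time_s: 28.2
ee_pos: [539.8, -17.0, 171.3]
ee_rot: [-179.9, -0.0, 100.2]
force: [0.4, 0.2, -1.4]
gripper_width: 22.2
gripper_force: 30.0
```

arm_command(
  motion=[
    {"offset": [-0.0538,-0.0162,0],"spin": 0},
    {"offset": [-0.0538,-0.0162,0],"spin": 0},
    {"offset": [-0.0538,-0.0162,0],"spin": 0},
    {"offset": [-0.0538,-0.0161,0.015],"spin": 0},
    {"offset": [-0.054,-0.016,0.017],"spin": 0},
  ],
)

```text
time_s: 28.82
ee_pos: [509.0, -296.2, 139.2]
ee_rot: [-180.0, -0.1, 100.2]
force: [-0.7, 1.1, -0.7]
gripper_width: 21.7
gripper_force: 30.0
```

arm_command(
  motion=[
    {"offset": [0,0,0],"spin": 0},
    {"offset": [0,0,0],"spin": 0},
    {"offset": [0,0,0],"spin": 0},
  ],
)

```text
time_s: 29.2
ee_pos: [510.0, -293.4, 140.5]
ee_rot: [180.0, -0.0, 100.4]
force: [0.9, 0.6, -0.6]
gripper_width: 21.7
gripper_force: 30.0
```

```bash
python3 rel.py 509.1,-294.7,43,100.3
```

```text
t 29.2 pos [ 510.  -293.4  140.5] rot [180.   -0.  100.4] w 21.7 q6 -41
509.1,-294.7,43,100.3 tool m [-0.0011 -0.0012  0.0975] spin rad 0.001
```

arm_command(
  motion=[
    {"offset": [0,0,0.03],"spin": 0},
    {"offset": [0,0,0.03],"spin": 0},
    {"offset": [0,0,0.024],"spin": 0},
    {"offset": [0,0,0.012],"spin": 0},
    {"offset": [0,0,0],"spin": 0},
  ],
)

```text
time_s: 29.82
ee_pos: [509.9, -293.9, 44.2]
ee_rot: [-180.0, -0.0, 100.4]
force: [0.2, 0.2, -0.3]
gripper_width: 22.1
gripper_force: 30.0
```

arm_command(
  motion=[
    {"offset": [0,0,0],"spin": 0},
    {"offset": [0,0,0],"spin": 0},
    {"offset": [0,0,0],"spin": 0},
    {"offset": [0,0,0],"spin": 0},
  ],
  jaw=0.046,
)

```text
time_s: 30.32
ee_pos: [509.9, -294.9, 44.8]
ee_rot: [180.0, 0.0, 100.3]
force: [0.9, 0.0, -0.0]
gripper_width: 45.9
gripper_force: 0.0
```

arm_command(
  motion=[
    {"offset": [0,0,-0.03],"spin": 0},
    {"offset": [0,0,-0.04],"spin": 0},
    {"offset": [0,0,-0.05],"spin": 0.116},
    {"offset": [0,0,0],"spin": 0.116},
    {"offset": [0,0,0],"spin": 0},
  ],
)

```text
time_s: 30.95
ee_pos: [509.7, -294.8, 164.9]
ee_rot: [180.0, 0.0, 87.1]
force: [0.1, -0.1, -0.0]
gripper_width: 46.0
gripper_force: 0.0
```

```bash
python3 rel.py 575.3,322.3,130,87
```

```text
t 30.9 pos [ 509.7 -294.8  164.9] rot [180.    0.   87.1] w 46.0 q6 -28
575.3,322.3,130,87 tool m [0.6197 0.0332 0.0349] spin rad 0.002
```

arm_command(
  motion=[
    {"offset": [0.0617,0.0033,0],"spin": 0},
    {"offset": [0.0617,0.0033,0],"spin": 0},
    {"offset": [0.0617,0.0033,0],"spin": 0},
    {"offset": [0.0617,0.0033,0],"spin": 0},
    {"offset": [0.0617,0.0033,0],"spin": 0},
  ],
)

```text
time_s: 31.58
ee_pos: [541.6, 14.3, 163.5]
ee_rot: [-179.9, 0.0, 87.1]
force: [1.7, 0.8, -1.0]
gripper_width: 46.1
gripper_force: 0.0
```

arm_command(
  motion=[
    {"offset": [0.0617,0.0033,0],"spin": 0},
    {"offset": [0.0617,0.0033,0],"spin": 0},
    {"offset": [0.0617,0.0033,0],"spin": 0},
    {"offset": [0.0617,0.0034,0.015],"spin": 0},
    {"offset": [0.06,0.0034,0.02],"spin": 0},
  ],
)

```text
time_s: 32.2
ee_pos: [574.4, 318.1, 128.9]
ee_rot: [-180.0, 0.0, 87.2]
force: [1.6, -0.8, 0.0]
gripper_width: 45.9
gripper_force: 0.0
```

arm_command(
  motion=[
    {"offset": [0.005,0,0],"spin": 0},
    {"offset": [0,0,0],"spin": 0},
    {"offset": [0,0,0],"spin": 0},
  ],
)

```text
time_s: 32.58
ee_pos: [575.0, 319.7, 130.2]
ee_rot: [180.0, 0.0, 87.0]
force: [0.5, -0.3, -0.5]
gripper_width: 46.0
gripper_force: 0.0
```

```bash
python3 rel.py 575.3,322.3,73,87
```

```text
t 32.6 pos [575.  319.7 130.2] rot [180.   0.  87.] w 46.0 q6 31
575.3,322.3,73,87 tool m [0.0026 0.0002 0.0572] spin rad -0.0
```

arm_command(
  motion=[
    {"offset": [0.002,0,0.02],"spin": 0},
    {"offset": [0,0,0.02],"spin": 0},
    {"offset": [0,0,0.017],"spin": 0},
    {"offset": [0,0,0],"spin": 0},
  ],
)

```text
time_s: 33.08
ee_pos: [574.6, 321.9, 72.1]
ee_rot: [-179.9, 0.1, 87.0]
force: [-0.0, 0.1, -0.3]
gripper_width: 45.9
gripper_force: 0.0
```

arm_command(
  motion=[
    {"offset": [0,0,0],"spin": 0},
    {"offset": [0,0,0],"spin": 0},
    {"offset": [0,0,0],"spin": 0},
    {"offset": [0,0,0],"spin": 0},
    {"offset": [0,0,0],"spin": 0},
  ],
  jaw=0.01,
)

```text
time_s: 33.7
ee_pos: [575.3, 323.3, 73.5]
ee_rot: [179.9, -0.0, 87.0]
force: [-0.2, -0.8, 2.8]
gripper_width: 22.1
gripper_force: 29.9
```

arm_command(
  motion=[
    {"offset": [0,0,-0.02],"spin": 0},
    {"offset": [0,0,-0.035],"spin": 0},
    {"offset": [0,0,-0.045],"spin": -0.116},
    {"offset": [0,0,0],"spin": -0.116},
    {"offset": [0,0,0],"spin": 0},
  ],
)

```text
time_s: 34.33
ee_pos: [574.6, 323.0, 172.7]
ee_rot: [-180.0, 0.0, 100.2]
force: [-0.9, -0.0, -2.1]
gripper_width: 21.8
gripper_force: 29.9
```

```bash
python3 rel.py 500.1,-245.5,140,100.3
```

```text
t 34.3 pos [574.6 323.  172.7] rot [-180.     0.   100.2] w 21.8 q6 18
500.1,-245.5,140,100.3 tool m [-0.5461 -0.1749  0.0327] spin rad -0.001
```

arm_command(
  motion=[
    {"offset": [-0.0546,-0.0175,0],"spin": 0},
    {"offset": [-0.0546,-0.0175,0],"spin": 0},
    {"offset": [-0.0546,-0.0175,0],"spin": 0},
    {"offset": [-0.0546,-0.0175,0],"spin": 0},
    {"offset": [-0.0546,-0.0175,0],"spin": 0},
  ],
)

```text
time_s: 34.95
ee_pos: [536.6, 37.2, 171.8]
ee_rot: [-179.9, -0.0, 100.2]
force: [0.9, 1.0, -0.5]
gripper_width: 21.8
gripper_force: 29.9
```

arm_command(
  motion=[
    {"offset": [-0.0546,-0.0175,0],"spin": 0},
    {"offset": [-0.0546,-0.0175,0],"spin": 0},
    {"offset": [-0.0546,-0.0175,0],"spin": 0},
    {"offset": [-0.0546,-0.0175,0.015],"spin": 0},
    {"offset": [-0.0547,-0.0174,0.017],"spin": 0},
  ],
)

```text
time_s: 35.58
ee_pos: [499.9, -247.0, 139.8]
ee_rot: [-180.0, -0.0, 100.2]
force: [0.8, -0.5, -0.5]
gripper_width: 22.0
gripper_force: 29.9
```

arm_command(
  motion=[
    {"offset": [0,0,0],"spin": 0},
    {"offset": [0,0,0],"spin": 0},
    {"offset": [0,0,0],"spin": 0},
  ],
)

```text
time_s: 35.95
ee_pos: [501.0, -244.2, 141.0]
ee_rot: [-180.0, -0.0, 100.4]
force: [0.1, -0.5, -0.9]
gripper_width: 22.2
gripper_force: 29.9
```

```bash
python3 rel.py 500.1,-245.5,43,100.3
```

```text
t 36.0 pos [ 501.  -244.2  141. ] rot [-180.    -0.   100.4] w 22.2 q6 -38
500.1,-245.5,43,100.3 tool m [-0.0011 -0.0011  0.098 ] spin rad 0.001
```

arm_command(
  motion=[
    {"offset": [0,0,0.03],"spin": 0},
    {"offset": [0,0,0.03],"spin": 0},
    {"offset": [0,0,0.024],"spin": 0},
    {"offset": [0,0,0.0125],"spin": 0},
    {"offset": [0,0,0],"spin": 0},
  ],
)

```text
time_s: 36.58
ee_pos: [501.0, -244.7, 44.3]
ee_rot: [-180.0, -0.0, 100.4]
force: [0.6, 0.8, -0.6]
gripper_width: 21.9
gripper_force: 29.9
```

arm_command(
  motion=[
    {"offset": [0,0,0],"spin": 0},
    {"offset": [0,0,0],"spin": 0},
    {"offset": [0,0,0],"spin": 0},
    {"offset": [0,0,0],"spin": 0},
  ],
  jaw=0.046,
)

```text
time_s: 37.08
ee_pos: [500.9, -245.6, 44.8]
ee_rot: [180.0, 0.0, 100.3]
force: [-0.1, -1.1, -0.7]
gripper_width: 46.1
gripper_force: 0.0
```

arm_command(
  motion=[
    {"offset": [0,0,-0.03],"spin": 0},
    {"offset": [0,0,-0.04],"spin": 0},
    {"offset": [0,0,-0.05],"spin": 0},
    {"offset": [0,0,0],"spin": 0},
    {"offset": [0,0,0],"spin": 0},
  ],
)

```text
time_s: 37.7
ee_pos: [500.2, -245.2, 164.0]
ee_rot: [-180.0, -0.0, 100.3]
force: [-0.3, -0.3, -0.0]
gripper_width: 45.8
gripper_force: 0.0
```

```bash
python3 look.py pics/l3.png; python3 rel.py 479,-0.5,120,97
```

```text
top d 134 med [478.   -2.1  21.1] rect [478.9  -2.7] [45.2 35.7] 5.3
top yellow d 24 med [488.2   1.6  20. ] rect [ 4.882e+02 -3.000e-01] [31.6  7.6] 89.1
top spent tray 72 med [674.9   1.   48.3] rect [675.9   0.7] [22.8 35.7] 8.1
scene d 155 med [474.8   4.6  19.9] rect [478.7   2.2] [45.7 40.1] 5.6
scene yellow d 31 med [490.7   8.5  20.1] rect [491.1   3.5] [12.2 39.9] 16.8
scene spent tray 72 med [670.3   6.9  46.7] rect [675.6   3.9] [24.6 38.4] 15.7
t 37.8 pos [ 499.8 -245.   162.9] rot [-1.799e+02 -1.000e-01  1.003e+02] w 46.2 q6 -38
479,-0.5,120,97 tool m [0.2452 0.0091 0.0429] spin rad 0.058
```

View pics/l3.png

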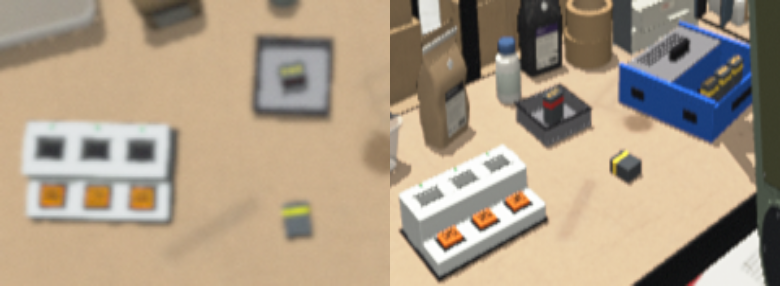

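All wells are empty, three batteries stand in the bay (scene crop (725,77)), and d is still at (297,217). Going for d.

arm_command(
  motion=[
    {"offset": [0,0,0],"spin": 0.084},
    {"offset": [0.049,0.001,0],"spin": 0},
    {"offset": [0.049,0.001,0],"spin": 0},
    {"offset": [0.049,0.001,0],"spin": 0},
    {"offset": [0.049,0.001,0.02],"spin": 0},
  ],
  jaw=0.068,
)

```text
time_s: 38.42
ee_pos: [486.1, -48.6, 144.1]
ee_rot: [179.9, 0.0, 95.5]
force: [0.9, 0.3, 0.5]
gripper_width: 68.0
gripper_force: 0.0
```

arm_command(
  motion=[
    {"offset": [0.049,0.001,0.03],"spin": 0},
    {"offset": [0,0,0],"spin": 0},
    {"offset": [0,0,0],"spin": 0},
    {"offset": [0,0,0],"spin": 0},
  ],
)

```text
time_s: 38.92
ee_pos: [482.8, -2.2, 114.8]
ee_rot: [179.9, 0.0, 95.4]
force: [0.1, -0.5, -0.0]
gripper_width: 68.2
gripper_force: 0.0
```

```bash
python3 rel.py 478.9,-0.4,17,95.5; python3 - <<'E'
from h import *
I,D=env.grab_frame("scene"); P=cloud("scene",D)
m=(D>0)&(P[...,0]>420)&(P[...,0]<540)&(P[...,1]>-90)&(P[...,1]<70)&(P[...,2]>11)&(P[...,2]<35)
print(np.median(P[m],0),cv2.minAreaRect(P[m][:,:2].astype(np.float32)))
E
```

```text
t 38.9 pos [482.8  -2.2 114.8] rot [179.9   0.   95.4] w 68.2 q6 -7
478.9,-0.4,17,95.5 tool m [ 0.0021 -0.0037  0.0978] spin rad -0.001
[474.39060452   5.01085363  20.00418635] ((479.06292724609375, 1.0043563842773438), (48.411094665527344, 39.740509033203125), 6.533809185028076)
```

arm_command(
  motion=[
    {"offset": [0.002,-0.0037,0.03],"spin": 0},
    {"offset": [0,0,0.03],"spin": 0},
    {"offset": [0,0,0.022],"spin": 0},
    {"offset": [0,0,0.014],"spin": 0},
    {"offset": [0,0,0],"spin": 0},
  ],
)

```text
time_s: 39.6
ee_pos: [478.1, -0.0, 18.0]
ee_rot: [-179.9, -0.0, 95.5]
force: [0.5, -0.4, 0.6]
gripper_width: 67.7
gripper_force: 0.0
```

arm_command(
  motion=[
    {"offset": [0,0,0],"spin": 0},
    {"offset": [0,0,0],"spin": 0},
    {"offset": [0,0,0],"spin": 0},
    {"offset": [0,0,0],"spin": 0},
    {"offset": [0,0,0],"spin": 0},
  ],
  jaw=0.03,
)

```text
time_s: 40.22
ee_pos: [478.8, 0.5, 19.1]
ee_rot: [179.9, 0.0, 95.5]
force: [-0.4, -0.1, 6.4]
gripper_width: 44.9
gripper_force: 30.0
```

arm_command(
  motion=[
    {"offset": [0,0,-0.02],"spin": 0},
    {"offset": [0,0,-0.04],"spin": 0},
    {"offset": [0,0,-0.045],"spin": -0.084},
    {"offset": [0,0,-0.02],"spin": 0},
    {"offset": [0,0,0],"spin": 0},
  ],
)

```text
time_s: 40.85
ee_pos: [479.1, 0.5, 144.6]
ee_rot: [179.8, 0.0, 100.3]
force: [0.3, 0.3, -1.6]
gripper_width: 44.9
gripper_force: 30.0
```

```bash
python3 rel.py 491.2,-196.3,140,100.3 491.2,-196.3,24,100.3
```

```text
t 40.9 pos [479.1   0.5 144.6] rot [179.8   0.  100.3] w 44.9 q6 -12
491.2,-196.3,140,100.3 tool m [-0.1958 -0.0233  0.0046] spin rad 0.0
491.2,-196.3,24,100.3 tool m [ 0.    -0.     0.116] spin rad 0.0
```

arm_command(
  motion=[
    {"offset": [-0.049,-0.0058,0],"spin": 0},
    {"offset": [-0.049,-0.0058,0],"spin": 0},
    {"offset": [-0.049,-0.0058,0],"spin": 0},
    {"offset": [-0.049,-0.0059,0],"spin": 0},
    {"offset": [0,0,0],"spin": 0},
  ],
)

```text
time_s: 41.48
ee_pos: [489.8, -198.9, 141.5]
ee_rot: [-179.9, -0.0, 100.1]
force: [0.1, 0.9, -0.6]
gripper_width: 44.9
gripper_force: 30.0
```

arm_command(
  motion=[
    {"offset": [0,0,0],"spin": 0},
    {"offset": [0,0,0],"spin": 0},
    {"offset": [0,0,0],"spin": 0},
  ],
)

```text
time_s: 41.85
ee_pos: [490.5, -195.4, 143.3]
ee_rot: [-180.0, -0.0, 100.4]
force: [0.3, 0.7, 0.4]
gripper_width: 45.1
gripper_force: 30.0
```

```bash
python3 rel.py 491.2,-196.3,25.5,100.3; python3 - <<'E'
from h import *
for c in("top","scene"):
    I,D=env.grab_frame(c); P=cloud(c,D)
    a=np.deg2rad(10.3); rr=np.array([[np.cos(a),np.sin(a)],[-np.sin(a),np.cos(a)]])
    Q=(P[...,:2]-[504.6,-270.1])@rr.T
    for y in(25,-25,-75):
        m=(D>0)&(abs(Q[...,0])<40)&(abs(Q[...,1]-y)<24)&(P[...,2]>40)&(P[...,2]<60)
        print(c,y,m.sum(),np.round(np.median(np.c_[Q[m],P[m][:,2]],0),1) if m.sum() else "")
I,D=env.grab_frame("scene")
cv2.imwrite("pics/s5.png",cv2.resize(I[140:240,250:390],None,fx=5,fy=5,interpolation=cv2.INTER_CUBIC))
E
```

```text
t 41.9 pos [ 490.5 -195.4  143.3] rot [-180.    -0.   100.4] w 45.1 q6 -33
491.2,-196.3,25.5,100.3 tool m [-0.001   0.0006  0.1178] spin rad 0.002
top 25 0 
top -25 2 [ -6.7 -45.1  49.6]
top -75 72 [  0.  -76.3  48.3]
scene 25 61 [-0.6 32.2 47. ]
scene -25 54 [ -0.2 -18.9  47.6]
scene -75 49 [ -2.7 -66.8  47.7]
```

View pics/s5.png

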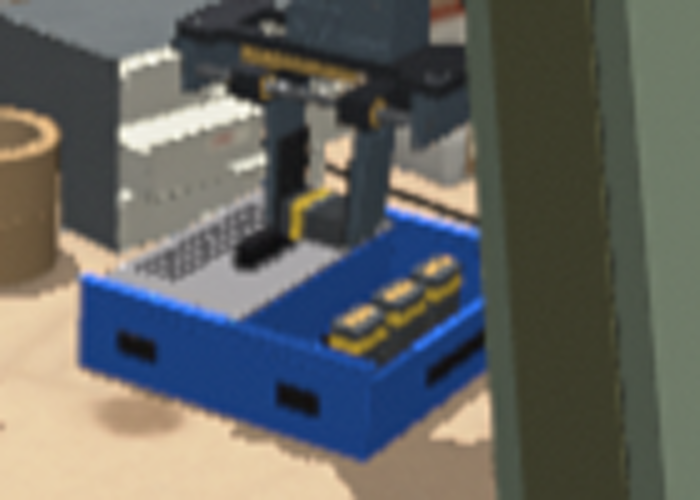

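Three batteries stand in the bay (crop (395,300)), and d is gripped above its slot. Lowering.

arm_command(
  motion=[
    {"offset": [0.001,0,0.03],"spin": 0},
    {"offset": [0,0,0.03],"spin": 0},
    {"offset": [0,0,0.03],"spin": 0},
    {"offset": [0,0,0.016],"spin": 0},
    {"offset": [0,0,0.01],"spin": 0},
  ],
)

```text
time_s: 42.62
ee_pos: [490.2, -195.2, 26.7]
ee_rot: [-180.0, -0.0, 100.3]
force: [-0.3, 0.5, -0.7]
gripper_width: 45.2
gripper_force: 30.0
```

arm_command(
  motion=[
    {"offset": [0,0,0.001],"spin": 0},
    {"offset": [0,0,0],"spin": 0},
  ],
)

```text
time_s: 42.88
ee_pos: [490.9, -195.7, 27.1]
ee_rot: [179.9, 0.0, 100.3]
force: [-0.5, 0.3, -0.6]
gripper_width: 45.0
gripper_force: 30.0
```

arm_command(
  motion=[
    {"offset": [0,0,0],"spin": 0},
    {"offset": [0,0,0],"spin": 0},
    {"offset": [0,0,0],"spin": 0},
    {"offset": [0,0,0],"spin": 0},
  ],
  jaw=0.06,
)

```text
time_s: 43.38
ee_pos: [490.4, -195.5, 26.6]
ee_rot: [180.0, 0.0, 100.3]
force: [-0.5, -0.6, 0.4]
gripper_width: 60.1
gripper_force: 0.0
```

arm_command(
  motion=[
    {"offset": [0,0,-0.03],"spin": 0},
    {"offset": [0,0,-0.04],"spin": 0},
    {"offset": [0,0,-0.045],"spin": 0},
    {"offset": [0.05,0,0],"spin": 0},
    {"offset": [0.05,0,0],"spin": 0},
  ],
)

```text
time_s: 44.0
ee_pos: [472.5, -96.4, 142.1]
ee_rot: [179.9, 0.0, 100.2]
force: [1.1, 0.3, 0.5]
gripper_width: 60.2
gripper_force: 0.0
```

arm_command(
  motion=[
    {"offset": [0.06,0,0],"spin": 0},
    {"offset": [0.06,0,0],"spin": 0},
    {"offset": [0,0,0],"spin": 0},
  ],
)

```text
time_s: 44.38
ee_pos: [449.8, 24.1, 141.5]
ee_rot: [-180.0, -0.0, 100.7]
force: [0.6, 0.0, -0.9]
gripper_width: 60.1
gripper_force: 0.0
```

```bash
python3 rel.py 592,-252.2,125,100.3 592,-252.2,78,100.3; python3 - <<'E'
from h import *
for c in("top","scene"):
    I,D=env.grab_frame(c); P=cloud(c,D)
    if c=="top": cv2.imwrite("pics/t6.png",cv2.resize(I[170:270,240:380],None,fx=5,fy=5,interpolation=cv2.INTER_CUBIC))
    a=np.deg2rad(10.3); rr=np.array([[np.cos(a),np.sin(a)],[-np.sin(a),np.cos(a)]])
    Q=(P[...,:2]-[504.6,-270.1])@rr.T
    for y in(75,25,-25,-75):
        m=(D>0)&(abs(Q[...,0])<40)&(abs(Q[...,1]-y)<24)&(P[...,2]>20)&(P[...,2]<60)
        print(c,y,m.sum(),np.round(np.median(np.c_[Q[m],P[m][:,2]],0),1),"zmax",np.round(np.percentile(P[m][:,2],97)))
    rb=(D>0)&(P[...,2]>70)&(P[...,2]<90)&(abs(Q[...,1])<60)&(abs(Q[...,0])<140); print("rib",np.median(P[rb],0),len(P[rb]))
E
```

```text
t 44.4 pos [449.8  24.1 141.5] rot [-180.    -0.   100.7] w 60.1 q6 -9
592,-252.2,125,100.3 tool m [-0.2972  0.0905  0.0165] spin rad 0.006
592,-252.2,78,100.3 tool m [ 0.    -0.     0.047] spin rad 0.006
top 75 136 [-0.7 73.4 26.2] zmax 33.0
top 25 80 [-0.2 24.2 48.6] zmax 54.0
top -25 82 [ -0.5 -25.9  48.3] zmax 54.0
top -75 85 [ -1.  -73.9  48.1] zmax 53.0
rib [ 591.31265108 -257.79840152   77.59357585] 74
  return _methods._mean(a, axis=axis, dtype=dtype,
  ret = um.true_divide(
Traceback (most recent call last):
IndexError: index -1 is out of bounds for axis 0 with size 0
```

View pics/t6.png

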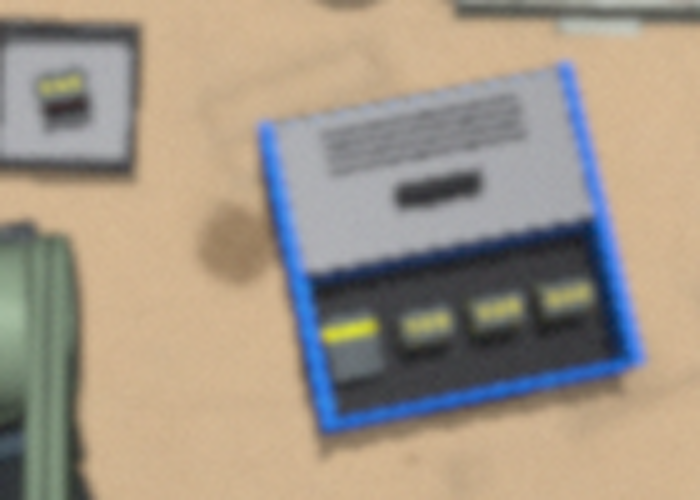

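All four charged batteries are in the bay (crop px (350–565,300–345)), the spent one is in the tray (65,100), and the cover is still back. Closing it.

arm_command(
  motion=[
    {"offset": [-0.05,0.015,0],"spin": 0.006},
    {"offset": [-0.05,0.015,0],"spin": 0},
    {"offset": [-0.05,0.015,0],"spin": 0},
    {"offset": [-0.05,0.015,0],"spin": 0},
    {"offset": [-0.05,0.015,0],"spin": 0},
  ],
  jaw=0.05,
)

```text
time_s: 45.1
ee_pos: [568.6, -216.1, 141.2]
ee_rot: [180.0, 0.0, 99.8]
force: [0.6, 0.2, -0.5]
gripper_width: 50.1
gripper_force: 0.0
```

arm_command(
  motion=[
    {"offset": [-0.047,0.015,0],"spin": 0},
    {"offset": [0,0,0],"spin": 0},
    {"offset": [0,0,0],"spin": 0},
    {"offset": [0,0,0],"spin": 0},
  ],
)

```text
time_s: 45.6
ee_pos: [590.5, -255.3, 141.4]
ee_rot: [-180.0, -0.0, 100.0]
force: [0.2, -0.2, 0.7]
gripper_width: 49.8
gripper_force: 0.0
```

```bash
python3 rel.py 592,-252.5,78,100.3
```

```text
t 45.6 pos [ 590.5 -255.3  141.4] rot [-180.   -0.  100.] w 49.8 q6 -34
592,-252.5,78,100.3 tool m [0.0025 0.002  0.0634] spin rad -0.005
```

arm_command(
  motion=[
    {"offset": [0.0025,0.001,0.02],"spin": -0.005},
    {"offset": [0,0,0.02],"spin": 0},
    {"offset": [0,0,0.014],"spin": 0},
    {"offset": [0,0,0.009],"spin": 0},
    {"offset": [0,0,0],"spin": 0},
  ],
)

```text
time_s: 46.22
ee_pos: [591.6, -252.9, 78.1]
ee_rot: [-180.0, -0.0, 100.3]
force: [0.7, 0.1, 0.7]
gripper_width: 49.7
gripper_force: 0.0
```

arm_command(
  motion=[
    {"offset": [0,0,0],"spin": 0},
    {"offset": [0,0,0],"spin": 0},
    {"offset": [0,0,0],"spin": 0},
    {"offset": [0,0,0],"spin": 0},
    {"offset": [0,0,0],"spin": 0},
  ],
  jaw=0.005,
)

```text
time_s: 46.85
ee_pos: [591.9, -253.3, 78.7]
ee_rot: [180.0, 0.0, 100.3]
force: [0.3, -0.3, 0.7]
gripper_width: 13.8
gripper_force: 30.0
```

arm_command(
  motion=[
    {"offset": [0,-0.01,0],"spin": 0},
    {"offset": [0,-0.015,0],"spin": 0},
    {"offset": [0,-0.02,0],"spin": 0},
    {"offset": [0,-0.02,0],"spin": 0},
    {"offset": [0,-0.015,0],"spin": 0},
  ],
)

```text
time_s: 47.48
ee_pos: [511.8, -267.8, 78.6]
ee_rot: [180.0, 0.0, 100.2]
force: [1.4, -0.4, 0.0]
gripper_width: 13.5
gripper_force: 30.0
```

arm_command(
  motion=[
    {"offset": [0,-0.01,0],"spin": 0},
    {"offset": [0,-0.006,0],"spin": 0},
    {"offset": [0,-0.004,0],"spin": 0},
    {"offset": [0,0,0],"spin": 0},
    {"offset": [0,0,0],"spin": 0},
  ],
)

```text
time_s: 48.1
ee_pos: [493.2, -271.2, 78.6]
ee_rot: [-180.0, 0.0, 100.3]
force: [-1.1, -0.6, 5.1]
gripper_width: 13.7
gripper_force: 30.0
```

arm_command(
  motion=[
    {"offset": [0,-0.003,0],"spin": 0},
    {"offset": [0,-0.002,0],"spin": 0},
    {"offset": [0,-0.001,0],"spin": 0},
    {"offset": [0,0,0],"spin": 0},
  ],
)

```text
time_s: 48.6
ee_pos: [488.6, -272.0, 78.6]
ee_rot: [179.9, 0.0, 100.2]
force: [4.9, 1.2, 3.1]
gripper_width: 13.7
gripper_force: 30.0
```

arm_command(
  motion=[
    {"offset": [0,-0.002,0],"spin": 0},
    {"offset": [0,-0.001,0],"spin": 0},
    {"offset": [0,0,0],"spin": 0},
  ],
)

```text
time_s: 48.98
ee_pos: [488.4, -272.1, 78.6]
ee_rot: [179.6, 0.1, 100.2]
force: [12.0, 4.6, -1.2]
gripper_width: 14.0
gripper_force: 30.0
```

Hard against the shut stop. I'll ease off, release and rise.

arm_command(
  motion=[
    {"offset": [0,0.002,0],"spin": 0},
    {"offset": [0,0,0],"spin": 0},
    {"offset": [0,0,0],"spin": 0},
    {"offset": [0,0,0],"spin": 0},
  ],
  jaw=0.05,
)

```text
time_s: 49.48
ee_pos: [486.0, -272.3, 78.2]
ee_rot: [-179.9, -0.0, 100.3]
force: [-0.1, 0.6, -0.5]
gripper_width: 49.0
gripper_force: 0.0
```

arm_command(
  motion=[
    {"offset": [0,0,-0.03],"spin": 0},
    {"offset": [0,0,-0.05],"spin": 0},
    {"offset": [0,0,-0.05],"spin": 0},
    {"offset": [0.06,0,0],"spin": 0},
    {"offset": [0.06,0,0],"spin": 0},
  ],
)

```text
time_s: 50.1
ee_pos: [464.9, -153.4, 209.0]
ee_rot: [179.9, 0.0, 100.1]
force: [0.5, 1.6, -0.1]
gripper_width: 49.8
gripper_force: 0.0
```

arm_command(
  motion=[
    {"offset": [0.06,0,0],"spin": 0},
    {"offset": [0.06,0,0],"spin": 0},
    {"offset": [0,0,0],"spin": 0},
    {"offset": [0,0,0],"spin": 0},
  ],
)

```text
time_s: 50.6
ee_pos: [443.9, -36.4, 208.6]
ee_rot: [180.0, 0.0, 100.3]
force: [0.9, 0.5, -1.0]
gripper_width: 50.0
gripper_force: 0.0
```

```bash
python3 - <<'E'
from h import *
I,D=env.grab_frame("top"); P=cloud("top",D)
cv2.imwrite("pics/end.png",cv2.resize(I[120:290,100:440],None,fx=2.2,fy=2.2,interpolation=cv2.INTER_CUBIC))
m=(D>0)&(P[...,2]>70)&(P[...,2]<90)&(P[...,0]>460)&(P[...,0]<640)&(P[...,1]>-320)&(P[...,1]<-200)
print(np.median(P[m],0),m.sum())
E
```

```text
[ 488.21338774 -273.6405914    77.4394426 ] 77
```

View pics/end.png

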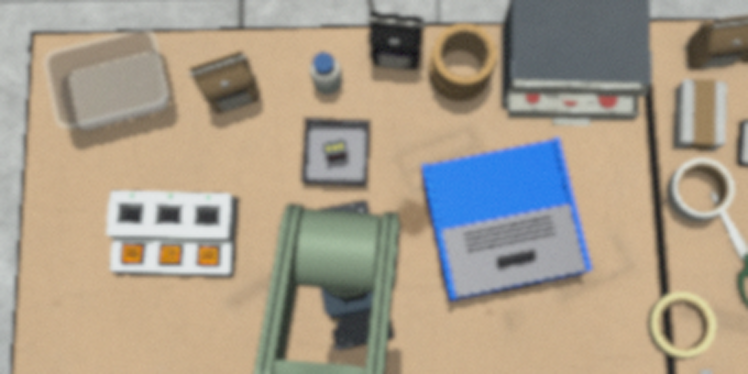

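The cover is shut (rib at crop (517,260)), the spent battery is in the tray (335,152), the wells are empty and the other things haven't moved. Handing in.

```bash
python3 -c "
from workcell import env
print(env.job_done())"
```

```text
the job is handed in; nothing more can be done
None
```

The job is handed in; I don't have the verdict. The spent battery is in the tray, all four charged batteries are in the bay, the cover is against its shut stop, and the other things on the bench haven't moved.

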